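# Set out the cheese boards in the counter's display rack

## Robot

A 6-joint arm with a two-finger parallel gripper is mounted at the origin on the work surface. World frame = base frame: x ahead of the robot, y to its left, z up, the work surface at z = 0. Lengths are in m, angles in rad, forces in N, time in s.
With the tool pointing down it reaches from about 0.3 to 0.775 m from the base axis. Payload 14.6 kg.
Tool frame: the origin (TCP) lies at the very end of the fingers, on their centre line; the grasp point (between the pads) lies 19 mm behind it; x points along the fingers, y is the direction in which the jaws open and shut, and the axes are right-handed (so a half turn about x gives the same grasp; the last joint's range is limited). The gripper opens to 94 mm and grips with 3 to 60 N. Pads are 16 mm wide; open, the fingers measure 119 mm over their backs; the gripper's body (75 mm by 177 mm) begins 78 mm behind the grasp point.
Start: joints at [-1.296, 0.3, 1.521, -0, 1.321, -0.067], TCP at [0.184, -0.518, 0.205] pointing down, gripper open.
Joint ranges: [-3.03, 3.03], [-0.79, 2.21], [0.23, 2.52], [-1.04, 4.18], [0, 3.07], [-2.55, 2.55]. Speed limits (rad/s): [2.22, 2.22, 2.57, 3.14, 3.14, 3.14].

## Interface

Orientations are given as [roll, pitch, yaw] about the fixed x, y, z axes, in that order (R = Rz(yaw) Ry(pitch) Rx(roll)).
In Python, from station import ctrl, viewer, hand_in gives the robot as it stands. The module is installed in compiled form; this text tells all that it offers.
- The arm moves only by the tool play_rows, never from a script. Its argument "deltas" is a list that holds one entry, the list of rows, each a list of 7 numbers: the shift along the tool's x, y, z in mm, then the turn, a rotation vector about the tool's x, y, z in rad, then the finger opening in mm, from 0 to 94. In form: [[[dx, dy, dz, ax, ay, az, gripper], ...]]. A call has 1 to 10 rows; each row shifts and turns the commanded pose from where the row before left it, along the tool's axes as they then stand; what a row does not reach is not made up. A row lasts 1/10 s, in which the tool goes at most 50 mm and 8.59 degrees, less where a joint would pass 70% of its speed; a pose out of reach is approached as far as the arm can. A call with a gripper value outside its range is refused whole. The fingers move at their own pace and stop on an object; "grip_force" is the grip in N (left out, the last holds). Time passes only in rows, so rows that do not move let the fingers close. It gives the time, the measured TCP pose, the force and the opening at its end, in the units of the state.
- ctrl.get_obs(): the state, without advancing time (a new reading comes with each control period).
- viewer.camera(name): name is "scene" or "top"; returns a dict with "img" (480x640x3 uint8, red, green, blue), "fx", "fy", "cx", "cy" (pixels), "rvec" (rotation vector, rad) and "tvec" (3), from world to camera coordinates, as OpenCV has them. Camera axes: x right, y down, z forward; pixel columns grow to the right and rows downward; lengths in m; the calibration is good to about 2 mm. A picture is of the moment at which its call begins. There is no depth.
- hand_in(): hands the job in, once; it reports no verdict.
The state is a dict: "time_s": time; "qpos": joint angles; "joint_vel": joint speeds; "tau": joint torques, N m; "ee_pos": TCP position; "eef_rot": TCP orientation; "force": force on the tool from outside, world axes, zero at the start; "moment": the same for the moment, N m; "grip_width": finger opening in m.
Only numpy, scipy, OpenCV 4.12 (cv2) and the standard library are available. Lean on these libraries where they do the work, as an engineer would, in place of code of your own. Each camera call takes 0.05 s, during which the arm holds its last target.

## Task

Set out the cheese display: lift the loose white covers off those boards that still have one and stand each cover upright, fully down, in its own pocket of the green crate. Put all three cheese boards into the rack bays of their own colour, hooking the plain end under the bay's lip and swinging the grip end down behind the stop, so that each lies flat and fully home. Do not tip a board over, and leave the bottles, the price sign and the calculator alone.

Things in the scene. Friction and masses are not known exactly. Their poses are not given: they have to be found in the camera images.
- grip_red (a point): centre of the upright red grip block (40 x 14 x 34 mm high, long side along x) on a wooden cheese board. z up, +x to the board's grip end. It lies 27 mm above the board's underside (block top 44 mm, board top 10 mm above it), 45 mm to +x of the board's middle; the plain end is 120 mm away to -x.
- board_red: wooden cheese board with red grip, 150 (x) x 76 (y) x 10 mm, 0.18 kg; origin under its middle, +x to its grip end, plain end at -x. A round cheese (54 mm across, 24 mm high) is fixed on it, centre 22 mm to -x of the middle; a cover may hide it.
- knob_red (a point): centre of the grey upright grip (36 x 14 x 28 mm high, long side along x) on top of the loose white cover over the cheese of the red board; None if that board has no cover. It lies 46 mm above the cover's lower rim, 14 mm above the cover's flat top; z up. All covers look alike.
- cover_red: loose white plastic cover that starts on the red board, over its cheese: square box 66 x 66 x 32 mm, open below, 3 mm walls, 60 mm high with its grip, 0.07 kg; origin in the middle of its lower rim, z up; None if absent
- bay_red: fixed bay with red lip, wall and stop. Origin under its middle, +x from lip end (robot's side) to stop end, z up. Floor 10 mm above origin; clear floor 156 mm long (x -78 to 78), 86 wide between 8 mm high rails. A wall at x -78 carries the lip; a stop 12 mm above the floor ends it at x +78. Lip to stop is 140 mm: a board cannot be laid in flat. Bays stand 98 mm apart in any order.
- lip_red (a point): middle of the lower free edge of the red bay's lip, axes as the bay's. The lip reaches 16 mm over the floor from the wall, its underside is 20 mm and its top 26 mm above the floor; the board's plain end goes under it towards -x. Fully home, the board lies flat on the floor with its grip centre 107 mm to +x of this edge and 7 mm above it.
- grip_yellow (a point): centre of the upright yellow grip block (40 x 14 x 34 mm high, long side along x) on a wooden cheese board. z up, +x to the board's grip end. It lies 27 mm above the board's underside (block top 44 mm, board top 10 mm above it), 45 mm to +x of the board's middle; the plain end is 120 mm away to -x.
- board_yellow: wooden cheese board with yellow grip, 150 (x) x 76 (y) x 10 mm, 0.18 kg; origin under its middle, +x to its grip end, plain end at -x. A round cheese (54 mm across, 24 mm high) is fixed on it, centre 22 mm to -x of the middle; a cover may hide it.
- knob_yellow (a point): centre of the grey upright grip (36 x 14 x 28 mm high, long side along x) on top of the loose white cover over the cheese of the yellow board; None if that board has no cover. It lies 46 mm above the cover's lower rim, 14 mm above the cover's flat top; z up. All covers look alike.
- cover_yellow: loose white plastic cover that starts on the yellow board, over its cheese: square box 66 x 66 x 32 mm, open below, 3 mm walls, 60 mm high with its grip, 0.07 kg; origin in the middle of its lower rim, z up; None if absent
- bay_yellow: fixed bay with yellow lip, wall and stop. Origin under its middle, +x from lip end (robot's side) to stop end, z up. Floor 10 mm above origin; clear floor 156 mm long (x -78 to 78), 86 wide between 8 mm high rails. A wall at x -78 carries the lip; a stop 12 mm above the floor ends it at x +78. Lip to stop is 140 mm: a board cannot be laid in flat. Bays stand 98 mm apart in any order.
- lip_yellow (a point): middle of the lower free edge of the yellow bay's lip, axes as the bay's. The lip reaches 16 mm over the floor from the wall, its underside is 20 mm and its top 26 mm above the floor; the board's plain end goes under it towards -x. Fully home, the board lies flat on the floor with its grip centre 107 mm to +x of this edge and 7 mm above it.
- grip_blue (a point): centre of the upright blue grip block (40 x 14 x 34 mm high, long side along x) on a wooden cheese board. z up, +x to the board's grip end. It lies 27 mm above the board's underside (block top 44 mm, board top 10 mm above it), 45 mm to +x of the board's middle; the plain end is 120 mm away to -x.
- board_blue: wooden cheese board with blue grip, 150 (x) x 76 (y) x 10 mm, 0.18 kg; origin under its middle, +x to its grip end, plain end at -x. A round cheese (54 mm across, 24 mm high) is fixed on it, centre 22 mm to -x of the middle; a cover may hide it.
- knob_blue (a point): centre of the grey upright grip (36 x 14 x 28 mm high, long side along x) on top of the loose white cover over the cheese of the blue board; None if that board has no cover. It lies 46 mm above the cover's lower rim, 14 mm above the cover's flat top; z up. All covers look alike.
- cover_blue: loose white plastic cover that starts on the blue board, over its cheese: square box 66 x 66 x 32 mm, open below, 3 mm walls, 60 mm high with its grip, 0.07 kg; origin in the middle of its lower rim, z up; None if absent
- bay_blue: fixed bay with blue lip, wall and stop. Origin under its middle, +x from lip end (robot's side) to stop end, z up. Floor 10 mm above origin; clear floor 156 mm long (x -78 to 78), 86 wide between 8 mm high rails. A wall at x -78 carries the lip; a stop 12 mm above the floor ends it at x +78. Lip to stop is 140 mm: a board cannot be laid in flat. Bays stand 98 mm apart in any order.
- lip_blue (a point): middle of the lower free edge of the blue bay's lip, axes as the bay's. The lip reaches 16 mm over the floor from the wall, its underside is 20 mm and its top 26 mm above the floor; the board's plain end goes under it towards -x. Fully home, the board lies flat on the floor with its grip centre 107 mm to +x of this edge and 7 mm above it.
- crate: fixed green crate 90 (x) x 260 (y) x 35 mm high, 5 mm walls and floor, open above, split along y into three pockets about 80 x 80 mm by two walls as high as the rim. Origin under its middle, z up. One cover fits in each pocket, square to it; pocket middles lie at y -83, 0 and +83 mm. A cover standing in one has its grip centre 51 mm above the origin.
- bottle_a: amber glass sauce bottle, 64 mm across, 190 mm high; bystander, origin under its middle
- bottle_b: red sauce bottle, 64 mm across, 190 mm high; bystander, origin under its middle
- sign: blank price sign on a wooden foot, 115 mm high, 100 mm wide; bystander, origin under its foot
- calculator: black calculator 150 x 100 x 20 mm; bystander, origin under its middle
There are look-alikes about, which are no part of the job. Leave any turquoise look-alike of the board_blue alone.

How it is judged:
At the end, for the whole second after the job is handed in: Each board is in the bay of its own colour with its plain end under the lip: grip within 6 mm along and 9 mm across of its home place, height within 5 mm, tilt under 0.05 rad, at rest. Each cover present stands upright (tilt under 0.06 rad) on the floor of a crate pocket, at rest (x of grip_red in the frame of bay_red between 0.039 and 0.051 m and y of grip_red in the frame of bay_red between -0.009 and 0.009 m and z of grip_red in the frame of bay_red between 0.032 and 0.041 m and angle between each of grip_red, grip_yellow, grip_blue's own z axis and vertical below 0.05 rad and linear speed of each of board_red, cover_red, board_yellow, cover_yellow, board_blue, cover_blue below 0.02 m/s and angle between each of knob_red, knob_yellow, knob_blue's own z axis and vertical below 0.06 rad and z of knob_red in the frame of crate between 0.046 and 0.056 m and x of knob_red in the frame of crate between -0.012 and 0.012 m and y of knob_red in the frame of crate between -0.096 and 0.096 m and x of grip_yellow in the frame of bay_yellow between 0.039 and 0.051 m and y of grip_yellow in the frame of bay_yellow between -0.009 and 0.009 m and z of grip_yellow in the frame of bay_yellow between 0.032 and 0.041 m and z of knob_yellow in the frame of crate between 0.046 and 0.056 m and x of knob_yellow in the frame of crate between -0.012 and 0.012 m and y of knob_yellow in the frame of crate between -0.096 and 0.096 m and x of grip_blue in the frame of bay_blue between 0.039 and 0.051 m and y of grip_blue in the frame of bay_blue between -0.009 and 0.009 m and z of grip_blue in the frame of bay_blue between 0.032 and 0.041 m and z of knob_blue in the frame of crate between 0.046 and 0.056 m and x of knob_blue in the frame of crate between -0.012 and 0.012 m and y of knob_blue in the frame of crate between -0.096 and 0.096 m); the robot touches nothing.
It fails at once if a cheese board is tipped over (angle between any of grip_red, grip_yellow, grip_blue's own z axis and vertical above 1 rad).
It fails at once if the bottle is disturbed (distance of bottle_a from where it was at the start of the episode above 0.03 m or angle between bottle_a's own z axis and vertical above 0.4 rad).
It fails at once if the bottle is disturbed (distance of bottle_b from where it was at the start of the episode above 0.03 m or angle between bottle_b's own z axis and vertical above 0.4 rad).
It fails at once if the sign is disturbed (distance of sign from where it was at the start of the episode above 0.03 m or angle between sign's own z axis and vertical above 0.4 rad).
It fails at once if the calculator is disturbed (distance of calculator from where it was at the start of the episode above 0.03 m or angle between calculator's own z axis and vertical above 0.4 rad).
Of cover_red, cover_yellow, cover_blue only 1 to 3 are there at a start; the rules pass over those that are not, and their reading is None.
At some moment in a run one of board_red, board_yellow, board_blue may be knocked a few centimetres aside while the robot is not near it.
It also fails if it takes over 210 s, if anything falls off the work surface, if the arm or the gripper's body presses on something with over 40 N, if the wrist force passes 120 N, or if a joint passes its speed limit or range.

## Working session

There is one attempt and no reset: what is moved stays moved. The work goes in short steps, Python scripts to look and compute and a tool call to move; the robot and the scene stay as the last step left them, time stands still between calls to the robot, and variables do not carry over. Pictures are saved under pics/ and viewed, and the job is handed in when it is done.

Besides the shell and the picture viewer there is one more tool, called after "Request:" as name([rows], argument=value, ...), one row to a line, values as JSON. play_rows: Moves the arm, as the interface text tells. Its arguments: {"type":"object","properties":{"deltas":{"type":"array","items":{"type":"array","items":{"type":"array","items":{"type":"number"}}}},"grip_force":{"type":"number"}},"required":["deltas"]}

```bash
mkdir -p pics
cat > h.py <<'E'
import numpy as np, cv2
from scipy.spatial.transform import Rotation as R
def snap(viewer,name,fn):
    c=viewer.camera(name); cv2.imwrite('pics/'+fn,cv2.cvtColor(c['img'],cv2.COLOR_RGB2BGR))
    np.savez('pics/'+fn+'.npz',**c); return c
def load(fn): 
    d=np.load('pics/'+fn+'.npz'); return {k:d[k] for k in d}
def px(c,P):
    K=np.array([[c['fx'],0,c['cx']],[0,c['fy'],c['cy']],[0,0,1.]])
    return cv2.projectPoints(np.atleast_2d(np.array(P,float)),np.array(c['rvec'],float),np.array(c['tvec'],float),K,None)[0][:,0]
def back(c,u,v,z):
    Rm=cv2.Rodrigues(np.array(c['rvec'],float))[0]; t=np.array(c['tvec'],float).ravel()
    d=Rm.T@np.array([(u-c['cx'])/c['fx'],(v-c['cy'])/c['fy'],1.]); o=-Rm.T@t
    return o+d*(z-o[2])/d[2]
E
python3 - <<'E'
from h import *
from station import ctrl,viewer
print(ctrl.get_obs())
for n in('scene','top'):
    c=snap(viewer,n,n+'0.png'); print(n,c['fx'],c['cx'],c['cy'],-cv2.Rodrigues(np.array(c['rvec'],float))[0].T@np.array(c['tvec']))
E
```

```text
{'time_s': 0.0, 'qpos': array([-1.29559861e+00,  3.00489811e-01,  1.52162376e+00,  2.32147225e-06,
        1.32072127e+00, -6.66010305e-02]), 'joint_vel': array([-0.00202016, -0.00096719, -0.00117113, -0.0018076 ,  0.00083364,
       -0.00087924]), 'tau': array([ 2.00848626e-03, -5.31809449e+01, -3.52735913e+01,  7.08672800e-02,
        2.43178447e-02, -7.34999594e-05]), 'ee_pos': array([ 0.18426936, -0.51790833,  0.20485802]), 'eef_rot': array([-1.6392075 ,  1.56955413,  1.84418333]), 'force': array([-0.6505487 ,  0.67121284, -0.24254168]), 'moment': array([-3.60464194e-05,  2.89389951e-02,  2.66168255e-03]), 'grip_width': 0.09411306575652054}
scene 449.146734222305 323.43864527449296 243.77626712283077 [1.42892746 0.00394008 0.64546949]
top 477.11130627963394 320.25532987158294 237.79469671914723 [0.2684693  0.02248418 1.43814455]
```

View pics/scene0.png

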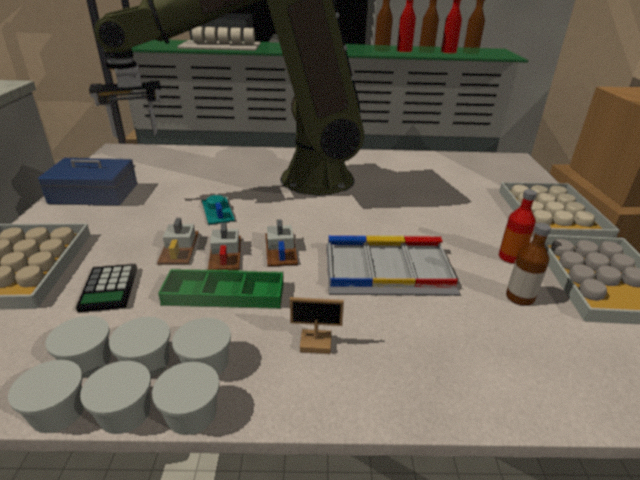

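View pics/top0.png

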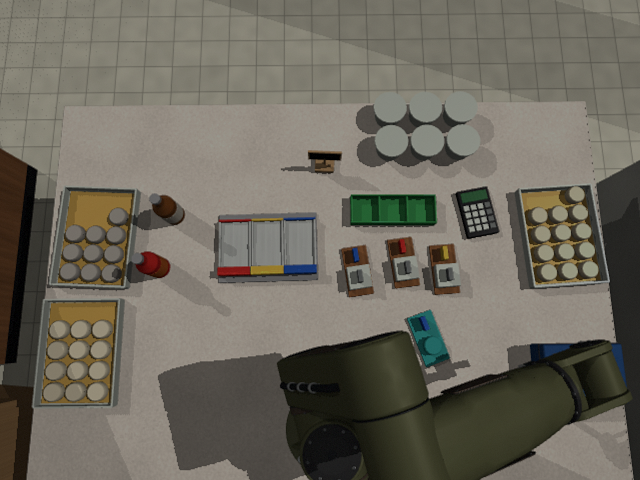

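All three boards carry covers. In the top view, blue is near (356,270), red near (403,262) and yellow near (443,268). The turquoise look-alike is at (428,338) and is to be left alone. The bays, left to right, are red, yellow, blue at (216–318, 215–280), and the crate is at (392,210). Next I'll enlarge.

Run:
```python
import cv2
i=cv2.imread('pics/top0.png'); 
cv2.imwrite('pics/t0b.png',cv2.resize(i[185:305,330:490],None,fx=5,fy=5,interpolation=cv2.INTER_CUBIC))
cv2.imwrite('pics/t0a.png',cv2.resize(i[200:295,205:335],None,fx=6,fy=6,interpolation=cv2.INTER_CUBIC))
i=cv2.imread('pics/scene0.png'); 
cv2.imwrite('pics/s0b.png',cv2.resize(i[190:315,150:310],None,fx=4.75,fy=4.75,interpolation=cv2.INTER_CUBIC))
```

```text
(no output)
```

View pics/t0b.png

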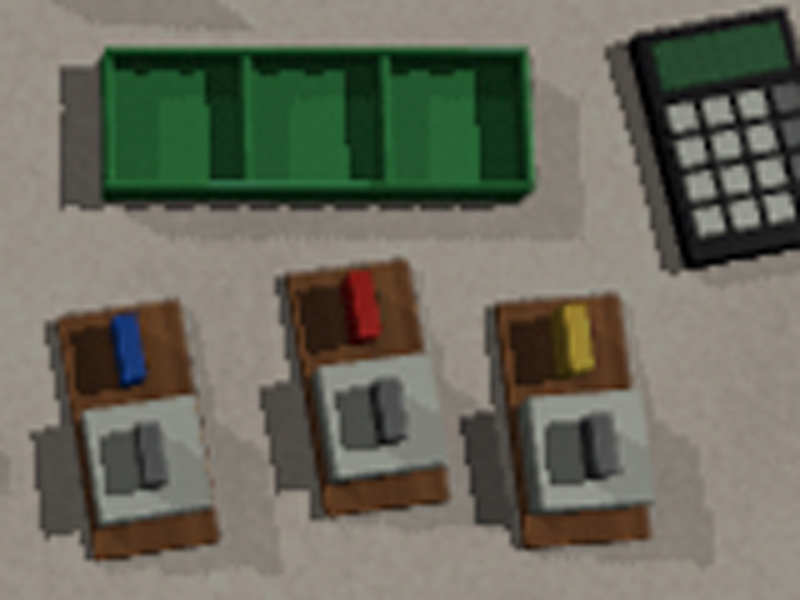

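View pics/t0a.png

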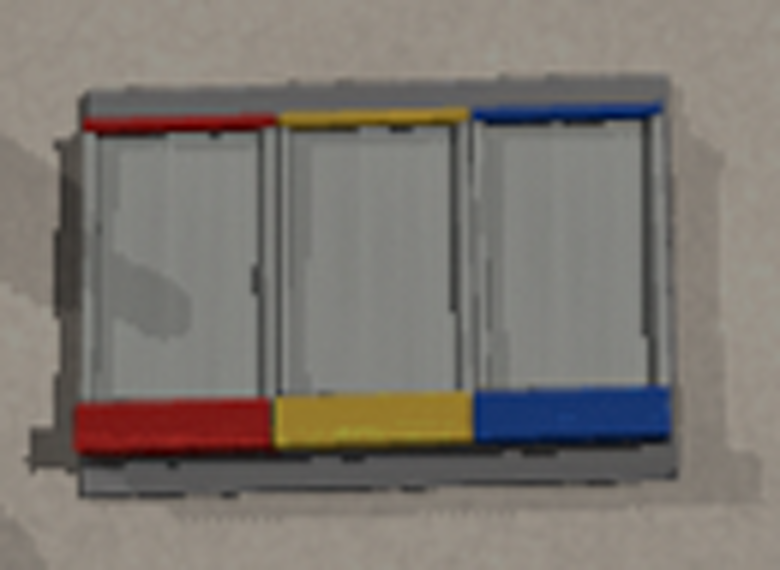

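View pics/s0b.png

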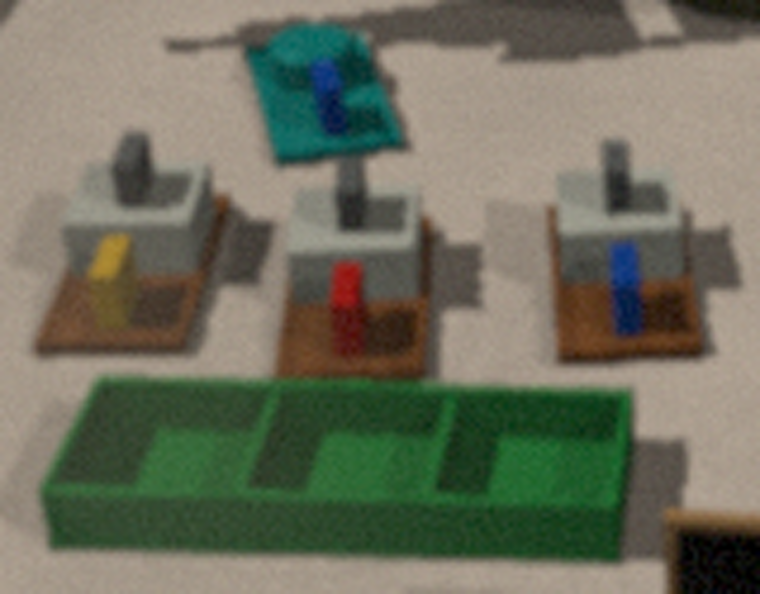

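```bash
cat > fit.py <<'E'
from h import *
from scipy.optimize import least_squares
def fit(cams,obs,x0,z0=0.0):
    # obs: list of (cam key, (u,v), local xyz m)
    L=np.array([o[2] for o in obs]); UV=np.array([o[1] for o in obs],float); ks=[o[0] for o in obs]
    def w(p):
        c,s=np.cos(p[2]),np.sin(p[2]); return np.c_[p[0]+c*L[:,0]-s*L[:,1],p[1]+s*L[:,0]+c*L[:,1],z0+L[:,2]]
    def f(p):
        W=w(p); return np.concatenate([px(cams[k],W[i])[0]-UV[i] for i,k in enumerate(ks)])
    r=least_squares(f,x0,loss='soft_l1',x_scale=[.01,.01,.1]); return r.x,f(r.x).reshape(-1,2)
def corners(x0,x1,y0,y1,z): return [(x1,y1,z),(x1,y0,z),(x0,y0,z),(x0,y1,z)]  # FL FR NR NL in top view
def box(p,x0,x1,y0,y1,z0,z1):
    c,s=np.cos(p[2]),np.sin(p[2])
    return np.array([[p[0]+c*x-s*y,p[1]+s*x+c*y,z] for z in(z0,z1) for x,y in((x1,y1),(x1,y0),(x0,y0),(x0,y1))])
def draw(img,c,B,off,k,col):
    q=(px(c,B)-off+0.5)*k-0.5
    q=np.round(q*8).astype(int)
    for a,b in [(0,1),(1,2),(2,3),(3,0),(4,5),(5,6),(6,7),(7,4),(0,4),(1,5),(2,6),(3,7)]:
        cv2.line(img,tuple(map(int,q[a])),tuple(map(int,q[b])),col,1,cv2.LINE_AA,3)
def colmask(img,name):
    h=cv2.cvtColor(img,cv2.COLOR_RGB2HSV); H,S,V=[h[...,i].astype(int) for i in range(3)]
    return {'red':((H<8)|(H>172))&(S>170)&(V>80),'yellow':(H>20)&(H<32)&(S>130)&(V>80),'blue':(H>105)&(H<125)&(S>150)&(V>50)}[name]
E
python3 - <<'E'
from fit import *
cams={'t':load('top0.png'),'s':load('scene0.png')}
T=lambda U,V:((U+.5)/5-.5+330,(V+.5)/5-.5+185)
A=lambda U,V:((U+.5)/6-.5+205,(V+.5)/6-.5+200)
out={}
bt={'blue':[(58,322),(180,298),(218,540),(93,552)],'red':[(285,278),(408,260),(447,497),(324,512)],'yellow':[(495,307),(618,293),(650,538),(519,546)]}
cr=corners(-.075,.075,-.038,.038,.010)
roi={'blue':(330,185,370,300),'red':(380,185,430,300),'yellow':(425,235,470,300)}
for n,pts in bt.items():
    obs=[('t',T(*p),l) for p,l in zip(pts,cr)]
    p,r=fit(cams,obs,[.55,-.1,.1]); print(n,p,np.abs(r).max().round(2))
    out[n]=p
print('crate',*fit(cams,[('t',T(*q),l) for q,l in zip([(103,48),(528,48),(532,190),(103,187)],corners(-.045,.045,-.13,.13,.035))],[.65,-.15,0]))
# rack: lip far edges z=0.036 top, lip corners
obs=[('t',A(75,404),(-.062,.147,.036)),('t',A(273,398),(-.062,.049,.036)),('t',A(473,392),(-.062,-.049,.036)),('t',A(670,387),(-.062,-.147,.036)),('t',A(78,454),(-.078-.006,.147,.036)),('t',A(670,438),(-.084,-.147,.036))]
print('rack',*fit(cams,obs,[.55,.2,0]))
E
```

```text
blue [ 0.45240022 -0.09143221  0.12460824] 1.76
red [ 0.47576881 -0.23035858  0.11699708] 1.12
yellow [ 0.45371096 -0.35275458  0.05560164] 1.14
crate [ 0.63642115 -0.2033398  -0.01635082] [[-0.22286676 -0.53822488]
 [-0.10269238 -0.10737021]
 [ 0.34578958  0.21214511]
 [-0.01091374  0.37488755]]
rack [0.52621986 0.17864745 0.01721415] [[ 0.00554918  0.25463819]
 [ 0.13612557  0.32043585]
 [-0.09564548  0.38705164]
 [ 0.14360746  0.28781782]
 [-0.59562383 -0.6788679 ]
 [ 0.34433812 -0.83061   ]]
```

```bash
cat > ov.py <<'E'
from fit import *
def overlay(tfn,sfn,poses,covers,crate,rack,tag,tc=(330,185,490,305),ta=(205,200,335,295),sc=(150,190,310,315),sa=(315,220,470,305)):
    ct,cs=load(tfn),load(sfn)
    for c,(x0,y0,x1,y1),nm in((ct,tc,'tb'),(ct,ta,'ta'),(cs,sc,'sb'),(cs,sa,'sa')):
        k=min(800//(x1-x0),600//(y1-y0))
        im=cv2.resize(cv2.cvtColor(c['img'],cv2.COLOR_RGB2BGR)[y0:y1,x0:x1],None,fx=k,fy=k,interpolation=cv2.INTER_CUBIC)
        D=lambda p,*b:draw(im,c,box(p,*b),np.array([x0,y0]),k,(255,255,255))
        for p in poses: D(p,-.075,.075,-.038,.038,0,.01);D(p,.025,.065,-.007,.007,.01,.044)
        for p in covers: 
            z=p[3]; D(p,-.033,.033,-.033,.033,z,z+.032);D(p,-.018,.018,-.007,.007,z+.032,z+.060)
        if crate is not None: D(crate,-.045,.045,-.13,.13,0,.035)
        if rack is not None: D(rack,-.078,.078,-.141,.141,.0,.010);D(rack,-.078,-.062,-.147,.147,.030,.036);D(rack,.078,.082,-.147,.147,0.01,.022)
        cv2.imwrite('pics/%s_%s.png'%(tag,nm),im)
E
python3 - <<'E'
from ov import *
P=[(.4524,-.0914,.1246),(.4758,-.2304,.117),(.4537,-.3528,.0556)]
C=[(p[0]-.022*np.cos(p[2]),p[1]-.022*np.sin(p[2]),p[2],.010) for p in P]
overlay('top0.png','scene0.png',P,C,(.6364,-.2033,-.016),(.5262,.1786,.0172),'o1')
E
```

```text
(no output)
```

View pics/o1_tb.png

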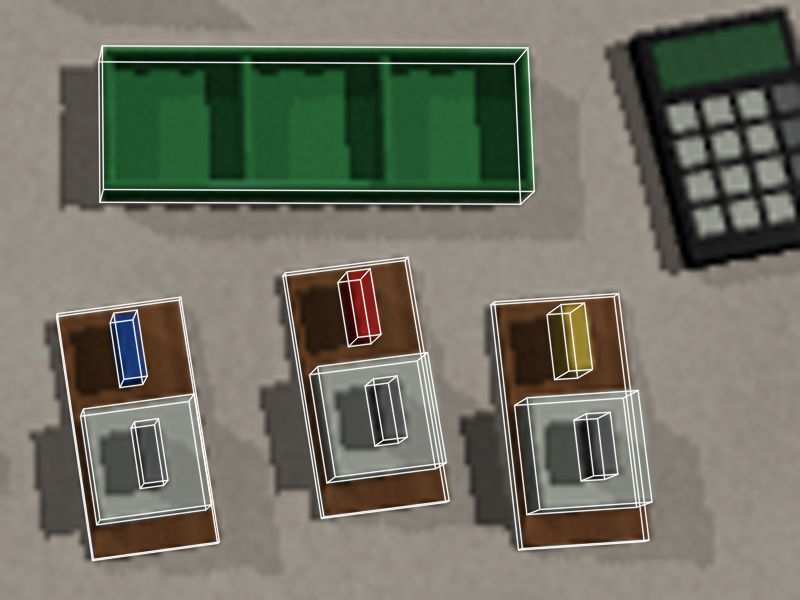

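View pics/o1_sb.png

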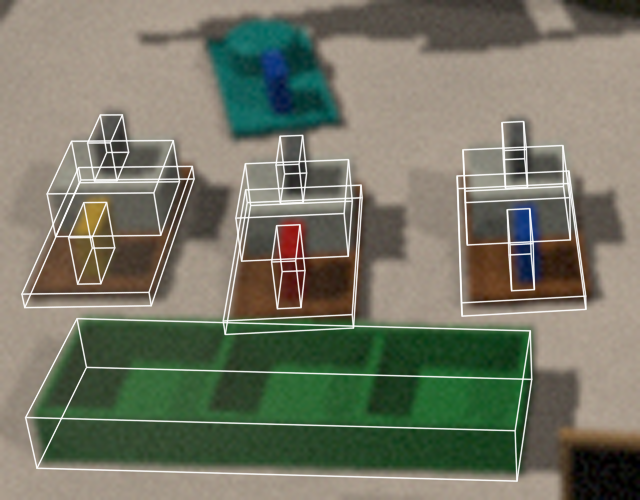

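View pics/o1_ta.png

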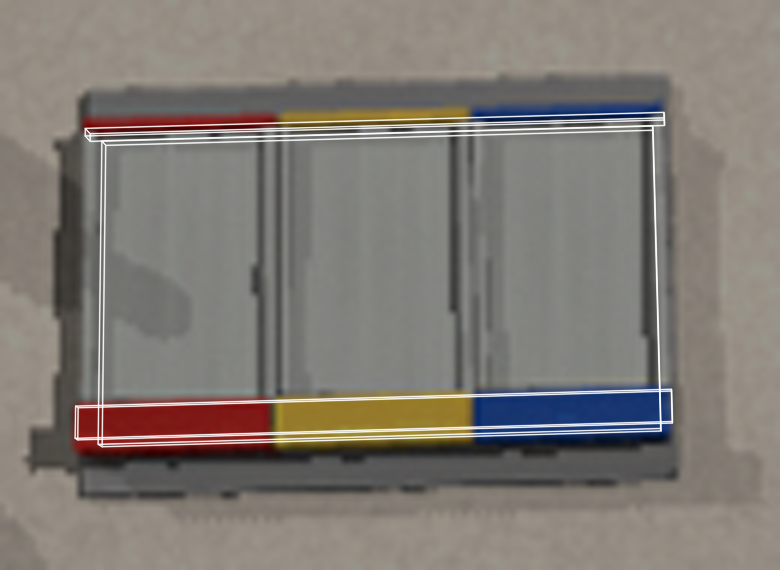

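View pics/o1_sa.png

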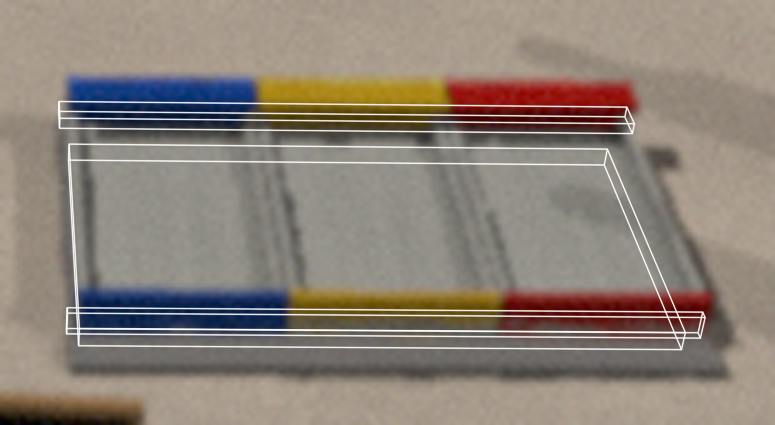

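```bash
cat > plan.py <<'E'
from h import *
from station import ctrl
def cur():
    o=ctrl.get_obs(); return np.array(o['ee_pos']),R.from_euler('xyz',o['eef_rot'])
def tgt(yaw,tilt=0.0,jaw=1):
    # tool x down; y = jaw*(board y); tilt: board +x end up
    y=np.array([-np.sin(yaw),np.cos(yaw),0])*jaw; x=np.array([0,0,-1.]); z=np.cross(x,y)
    b=R.from_matrix(np.c_[x,y,z]); ax=np.array([-np.sin(yaw),np.cos(yaw),0])
    return R.from_rotvec(-tilt*ax)*b
def go(p,Rt):
    p0,R0=cur(); d=R0.inv().apply(np.array(p)-p0)*1000; rv=(R0.inv()*Rt).as_rotvec()
    print('d_tool mm',d.round(1),'rotvec',rv.round(4),'world mm',((np.array(p)-p0)*1000).round(1)); return d,rv
E
python3 - <<'E'
from plan import *
p,r=cur(); print(p,r.as_matrix().round(3))
for j in(1,-1): go([.454,-.233,.2],tgt(.117,0,j))
E
```

```text
[ 0.18428535 -0.51795665  0.2049625 ] [[-0.     0.335 -0.942]
 [ 0.001 -0.942 -0.335]
 [-1.    -0.001 -0.   ]]
d_tool mm [   5.2 -178.1 -349.6] rotvec [-2.9168e+00 -1.5000e-03  1.0000e-04] world mm [269.7 285.   -5. ]
d_tool mm [   5.2 -178.1 -349.6] rotvec [0.2248 0.     0.001 ] world mm [269.7 285.   -5. ]
```

Run:
```python
from plan import *
go([.4306,-.0941,.2],tgt(.1246,0,-1))
```

```text
d_tool mm [   5.3 -316.8 -374.1] rotvec [0.2172 0.     0.001 ] world mm [246.3 423.9  -5. ]
```

Request:
play_rows([
  [[0,-21,-25,0,0,0,40],[0,-21,-25,0,0,0,40],[0,-21,-25,0,0,0,40],[0,-21,-25,0,0,0,40],[0,-21,-25,0,0,0,40],[0,-21,-25,0,0,0,40],[0,-21,-25,0,0,0,40],[0,-21,-25,0,0,0,40],[0,-21,-25,0,0,0,40],[0,-21,-25,0,0,0,40]],
], grip_force=20)

```text
time_s: 1.1
ee_pos: [0.3498, -0.2352, 0.2053]
eef_rot: [-0.959, 1.571, 2.525]
force: [0.1, -0.7, 0.4]
grip_width: 0.0399
```

Request:
play_rows([
  [[0,-21,-25,0,0,0,40],[0,-21,-25,0,0,0,40],[0,-21,-25,0,0,0,40],[0,-21,-25,0,0,0,40],[0,-22,-24,0,0,0,40],[0,0,0,0.1086,0,0,40],[0,0,0,0.1086,0,0,40],[0,0,0,0,0,0,40]],
])

```text
time_s: 1.9
ee_pos: [0.4307, -0.0948, 0.2052]
eef_rot: [-0.39, 1.57, 2.875]
force: [-0.6, -0.0, 0.1]
grip_width: 0.0399
```

Run:
```python
from plan import *
go([.4306,-.0941,.13],tgt(.1246,0,-1)); print(ctrl.get_obs()['time_s'])
```

```text
d_tool mm [75.2 -0.7 -0. ] rotvec [-0.0012  0.0006  0.0002] world mm [ -0.1   0.7 -75.2]
1.9
```

Precise. Lowering to z 0.13 and checking where the cameras see the fingertips.

Request:
play_rows([
  [[25,0,0,0,0,0,40],[25,-0.7,0,0,0,0,40],[25,0,0,0,0,0,40],[0,0,0,0,0,0,40]],
])

```text
time_s: 2.3
ee_pos: [0.4292, -0.0941, 0.128]
eef_rot: [-0.428, 1.566, 2.841]
force: [-0.2, 0.4, 0.6]
grip_width: 0.0398
```

Run:
```python
from plan import *
from station import viewer
t=snap(viewer,'top','t1.png');s=snap(viewer,'scene','s1.png')
p,r=cur(); print(p)
for c in(t,s): 
    pts=np.array([p,p+r.apply([0,.02,0]),p+r.apply([0,-.02,0]),p+r.apply([-.019,.02,0])]); print(px(c,pts).round(1))
q=px(s,p[None])[0].astype(int); 
for c,n in((t,'t1c'),(s,'s1c')):
    q=px(c,p[None])[0].astype(int); x0,y0=q[0]-50,q[1]-40
    im=cv2.resize(cv2.cvtColor(c['img'],cv2.COLOR_RGB2BGR)[y0:y0+75,x0:x0+100],None,fx=8,fy=8,interpolation=cv2.INTER_CUBIC)
    for w in pts[:3]:
        u=(px(c,w[None])[0]-[x0,y0]+.5)*8-.5; cv2.drawMarker(im,tuple(int(a) for a in u),(255,0,255),0,12)
    cv2.imwrite('pics/%s.png'%n,im)
```

```text
[ 0.43080677 -0.09456756  0.13104105]
[[361.7 272. ]
 [368.9 271. ]
 [354.5 273. ]
 [369.6 270.1]]
[[277.1 202.2]
 [269.  202.5]
 [285.2 201.9]
 [268.7 195.6]]
```

View pics/t1c.png

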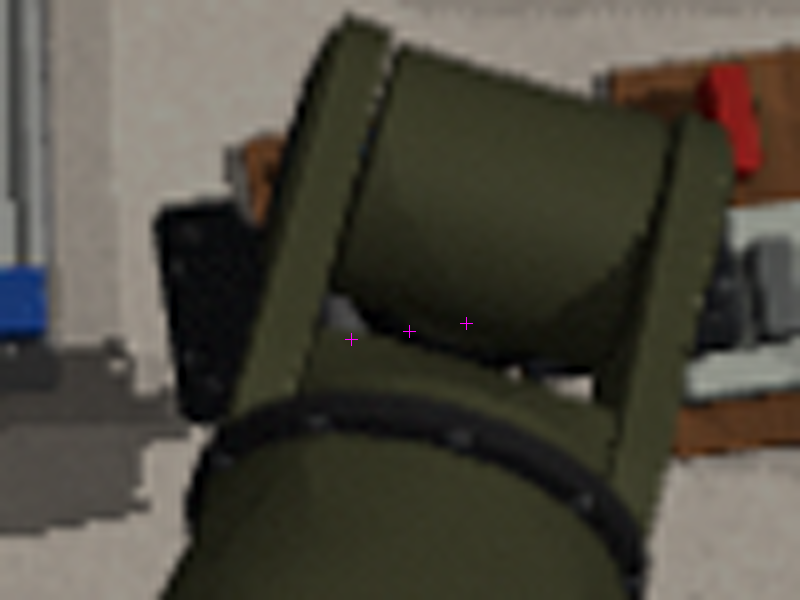

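View pics/s1c.png

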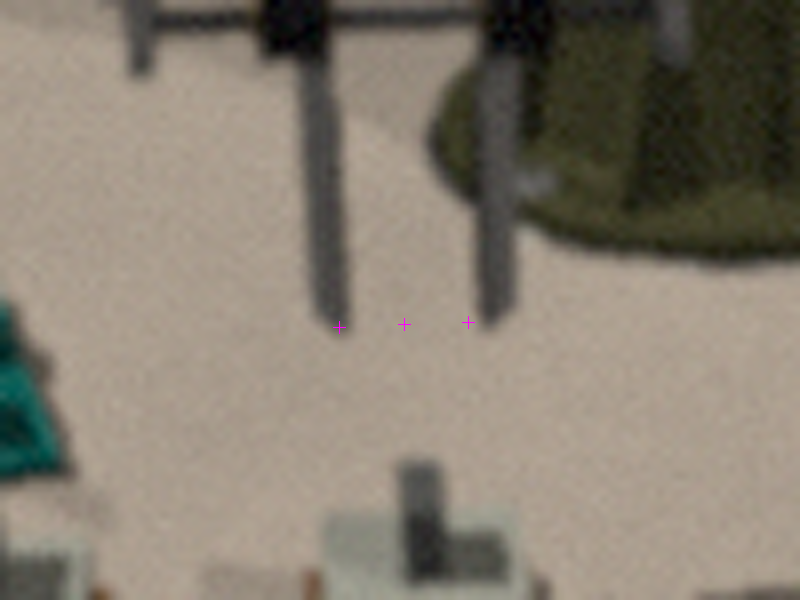

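Run:
```python
from fit import *
t,s=load('top0.png'),load('scene0.png')
P={'blue':(.4524,-.0914,.1246),'red':(.4758,-.2304,.117),'yellow':(.4537,-.3528,.0556)}
roiT={'blue':(340,240,370,265),'red':(385,235,415,260),'yellow':(435,240,455,265)}
roiS={'blue':(272,235,292,265),'red':(212,240,232,270),'yellow':(164,235,184,265)}
for n,p in P.items():
    for c,roi in((t,roiT),(s,roiS)):
        x0,y0,x1,y1=roi[n]; m=colmask(c['img'],n); mm=np.zeros_like(m); mm[y0:y1,x0:x1]=m[y0:y1,x0:x1]
        v,u=np.nonzero(mm)
        q=px(c,box(p,.025,.065,-.007,.007,.01,.044)); hull=cv2.convexHull(q.astype(np.float32))
        im=np.zeros((4800,6400),np.uint8); cv2.fillConvexPoly(im,np.round((hull+.5)*10-.5).astype(int),255); mo=cv2.moments(im,True)
        pu,pv=(mo['m10']/mo['m00']+.5)/10-.5,(mo['m01']/mo['m00']+.5)/10-.5
        print(n,len(u),round(mo['m00']/100),'obs-pred',round(u.mean()-pu,2),round(v.mean()-pv,2), 'bbox',u.min(),u.max(),v.min(),v.max(),'pred',q.min(0).round(1),q.max(0).round(1))
```

```text
blue 66 86 obs-pred -0.05 0.18 bbox 352 358 248 261 pred [351.5 246.5] [359. 262.]
blue 83 123 obs-pred 1.62 -1.56 bbox 279 284 242 259 pred [276.3 241.7] [283.1 262.2]
red 65 101 obs-pred 1.33 -0.72 bbox 400 406 239 252 pred [397.1 238.3] [405.7 253.8]
red 92 149 obs-pred 0.77 -2.17 bbox 219 225 246 264 pred [217.4 245.7] [225.8 266.7]
yellow 68 111 obs-pred 1.57 -0.73 bbox 442 448 246 259 pred [438.9 245.1] [448.  260.4]
yellow 81 180 obs-pred 0.43 -2.59 bbox 169 176 240 258 pred [166.7 240.1] [178.2 260.5]
```

Run:
```python
from fit import *
s=load('s1.png'); t=load('t1.png')
p=np.array([.4308,-.0946])
c,sn=np.cos(.1246),np.sin(.1246)
for dx,z in((0,.131),(.008,.131),(.018,.070),(.018,.056)): print(px(s,[p[0]+c*dx,p[1]+sn*dx,z]))
print((px(s,[.43,-.094,.07])-px(s,[.43,-.099,.07])))
i=cv2.cvtColor(s['img'],cv2.COLOR_RGB2BGR)[180:245,255:305]; cv2.imwrite('pics/s1d.png',cv2.resize(i,None,fx=9,fy=9,interpolation=cv2.INTER_CUBIC))
```

```text
[[277.08668597 202.19477393]]
[[277.22267145 203.6756115 ]]
[[278.12515931 227.03334378]]
[[278.28683896 231.78981508]]
[[1.95570691 0.03808942]]
```

View pics/s1d.png

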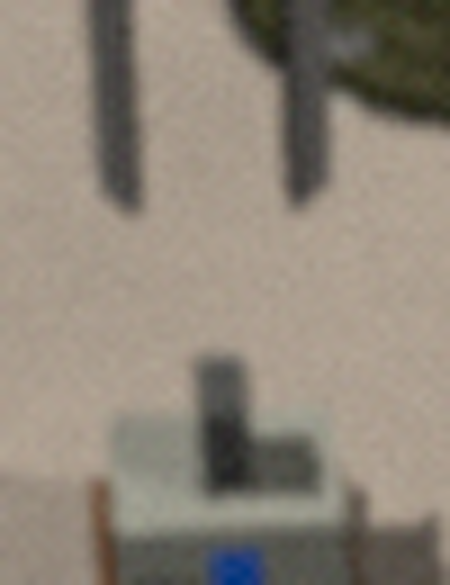

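Request:
play_rows([
  [[25,0,0,0,0,0,40],[25,0,0,0,0,0,40],[20,0,0,0,0,0,40],[10,0,0,0,0,0,40],[4,0,0,0,0,0,40],[0,0,0,0,0,0,40]],
])

```text
time_s: 3.0
ee_pos: [0.4311, -0.0946, 0.0471]
eef_rot: [2.757, 1.57, -0.26]
force: [-0.1, -0.6, 0.9]
grip_width: 0.0398
```

Run:
```python
from plan import *
from station import viewer
s=snap(viewer,'scene','s2.png'); print(cur()[0],px(s,cur()[0]))
i=cv2.cvtColor(s['img'],cv2.COLOR_RGB2BGR)[200:265,240:320]; cv2.imwrite('pics/s2d.png',cv2.resize(i,None,fx=9,fy=9,interpolation=cv2.INTER_CUBIC))
```

```text
[ 0.43129531 -0.09459079  0.04739942] [[278.06391085 231.17463577]]
```

View pics/s2d.png

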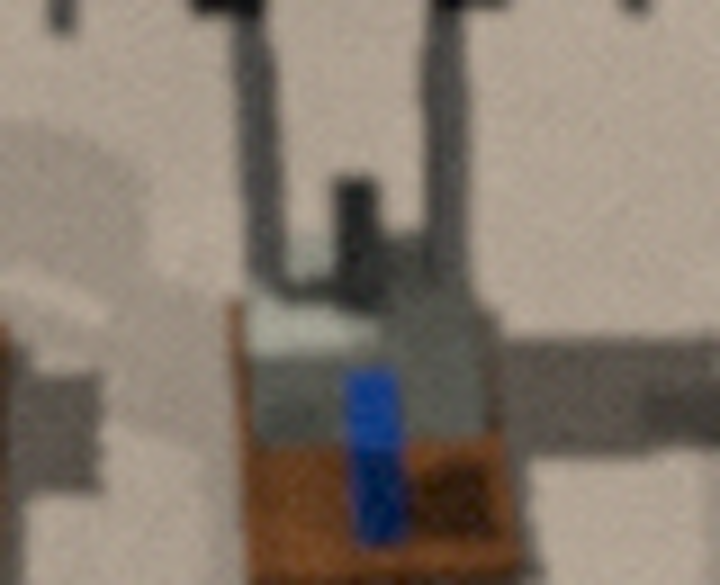

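Request:
play_rows([
  [[0,0,3,0,0,0,40],[0,0,0,0,0,0,10],[0,0,0,0,0,0,10],[0,0,0,0,0,0,10],[0,0,0,0,0,0,10]],
], grip_force=25)

```text
time_s: 3.55
ee_pos: [0.4278, -0.0947, 0.0466]
eef_rot: [3.027, 1.571, 0.01]
force: [-0.1, -0.9, 2.1]
grip_width: 0.0141
```

Request:
play_rows([
  [[-5,0,0,0,0,0,10],[-10,0,0,0,0,0,10],[-20,0,0,0,0,0,10],[-20,0,0,0,0,0,10],[-15,0,0,0,0,0,10],[0,0,0,0,0,0,10]],
])

```text
time_s: 4.15
ee_pos: [0.4287, -0.095, 0.1187]
eef_rot: [2.721, 1.567, -0.296]
force: [-0.0, -0.3, -0.5]
grip_width: 0.014
```

Run:
```python
from plan import *
from station import viewer
s=snap(viewer,'scene','s3.png'); print(ctrl.get_obs()['grip_width'],cur()[0],px(s,cur()[0]))
i=cv2.cvtColor(s['img'],cv2.COLOR_RGB2BGR)[160:280,220:340]; cv2.imwrite('pics/s3d.png',cv2.resize(i,None,fx=5,fy=5,interpolation=cv2.INTER_CUBIC))
```

```text
0.013846438858133145 [ 0.4281374  -0.09489639  0.11735175] [[277.22310148 206.5682952 ]]
```

View pics/s3d.png

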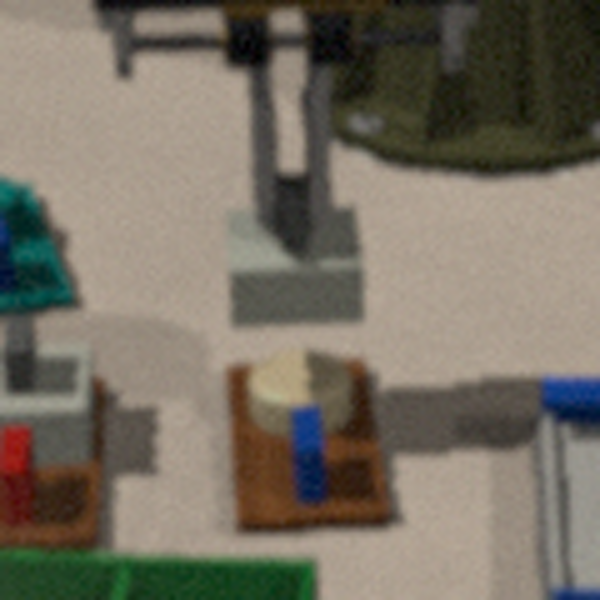

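Run:
```python
from fit import *
s=load('s3.png'); 
x,y,zt=.4281,-.0949,.1174
for e in (-.008,-.004,0,.004):
    p=(x+e,y,.1246); B=box(p,-.033,.033,-.033,.033,zt-.0366,zt-.0046)
    q=(px(s,B[[0,1,4,5,6,7]])+[1.2,-.7]-[220,160]+.5)*5-.5; print(e,q.round(0).tolist())
# crate corners in scene vs prediction
for p in[(.6364,-.2033,-.016)]:
    print(px(s,box(p,-.045,.045,-.13,.13,0,.035)).round(1).tolist())
i=cv2.cvtColor(load('scene0.png')['img'],cv2.COLOR_RGB2BGR)[260:315,155:295]; cv2.imwrite('pics/s3e.png',cv2.resize(i,None,fx=5,fy=5,interpolation=cv2.INTER_CUBIC))
```

```text
-0.008 [[366.0, 317.0], [234.0, 322.0], [365.0, 260.0], [231.0, 266.0], [229.0, 205.0], [357.0, 200.0]]
-0.004 [[366.0, 320.0], [233.0, 326.0], [365.0, 264.0], [230.0, 270.0], [228.0, 208.0], [356.0, 203.0]]
0 [[365.0, 325.0], [232.0, 330.0], [365.0, 268.0], [229.0, 274.0], [227.0, 212.0], [356.0, 207.0]]
0.004 [[365.0, 329.0], [232.0, 334.0], [364.0, 272.0], [229.0, 278.0], [226.0, 215.0], [355.0, 211.0]]
[[278.7, 309.8], [158.8, 306.6], [171.1, 281.3], [282.4, 284.4], [278.3, 297.2], [155.9, 293.9], [168.7, 269.2], [282.1, 272.2]]
```

View pics/s3e.png

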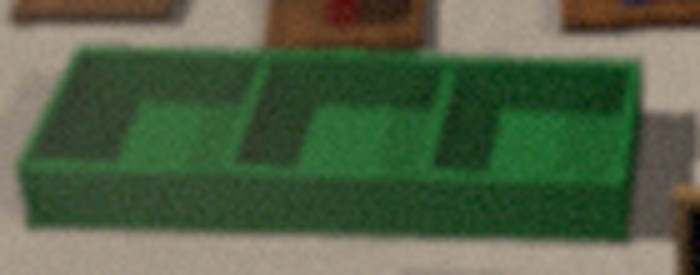

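Run:
```python
from plan import *
go([.640,-.1195,.117],tgt(-.016,0,-1))
```

```text
d_tool mm [   0.8   50.7 -207.2] rotvec [ 0.1406 -0.002  -0.0007] world mm [211.9 -24.6  -0.4]
```

Request:
play_rows([
  [[0,5,-20,0,0,0,10],[0,5,-20,0,0,0,10],[0,5,-20,0,0,0,10],[0,5,-20,0,0,0,10],[0,5,-20,0,0,0,10],[0,5,-20,0,0,0,10],[0,5,-20,0,0,0,10],[0,5,-20,0,0,0,10],[0,5,-20,0,0,0,10],[0,5.7,-27.2,0,0,0,10]],
])

```text
time_s: 5.2
ee_pos: [0.6398, -0.1194, 0.1152]
eef_rot: [-0.351, 1.569, 2.915]
force: [-0.7, 0.1, -0.3]
grip_width: 0.0139
```

Request:
play_rows([
  [[0,0,0,0.07,0,0,10],[0,0,0,0.07,0,0,10],[15,0,0,0,0,0,10],[0,0,0,0,0,0,10]],
])

```text
time_s: 5.6
ee_pos: [0.6382, -0.119, 0.098]
eef_rot: [-0.231, 1.566, 2.897]
force: [-0.4, 0.4, -1.0]
grip_width: 0.0136
```

Run:
```python
from plan import *
from station import viewer
s=snap(viewer,'scene','s4.png'); print(ctrl.get_obs()['grip_width']);go([.640,-.1195,.102],tgt(-.016,0,-1))
i=cv2.cvtColor(s['img'],cv2.COLOR_RGB2BGR)[200:320,150:310]; cv2.imwrite('pics/s4d.png',cv2.resize(i,None,fx=5,fy=5,interpolation=cv2.INTER_CUBIC))
```

```text
0.013849342316483345
d_tool mm [-2.8  0.4 -1.4] rotvec [0.0025 0.0033 0.0008] world mm [ 1.4 -0.4  2.8]
```

View pics/s4d.png

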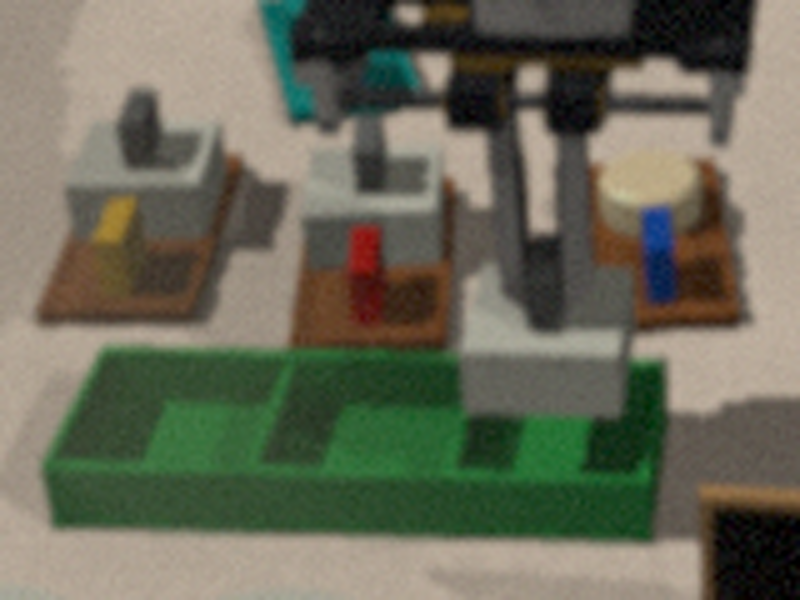

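Request:
play_rows([
  [[12,0,0,0,0,0,10],[10,0,-1,0,0,0,10],[0,0,0,0,0,0,10]],
])

```text
time_s: 5.95
ee_pos: [0.6398, -0.1192, 0.0773]
eef_rot: [-0.228, 1.568, 2.899]
force: [0.1, 0.8, -1.0]
grip_width: 0.0138
```

Run:
```python
from plan import *
from station import viewer
s=snap(viewer,'scene','s5.png'); t=snap(viewer,'top','t5.png'); print(ctrl.get_obs()['grip_width']);go([.640,-.1195,.0775],tgt(-.016,0,-1))
i=cv2.cvtColor(s['img'],cv2.COLOR_RGB2BGR)[250:320,220:300]; cv2.imwrite('pics/s5d.png',cv2.resize(i,None,fx=8,fy=8,interpolation=cv2.INTER_CUBIC))
i=cv2.cvtColor(t['img'],cv2.COLOR_RGB2BGR)[170:270,330:450]; cv2.imwrite('pics/t5d.png',cv2.resize(i,None,fx=6,fy=6,interpolation=cv2.INTER_CUBIC))
```

```text
0.013794390818578965
d_tool mm [1.6 0.2 0.5] rotvec [0.0009 0.0005 0.0002] world mm [-0.5 -0.2 -1.6]
```

View pics/s5d.png

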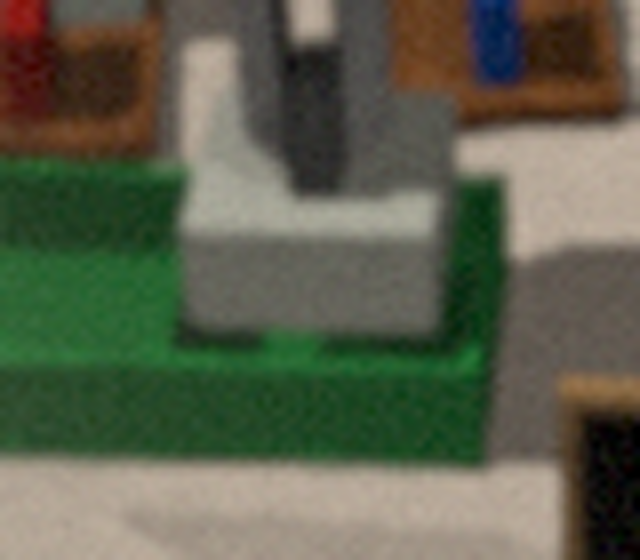

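View pics/t5d.png

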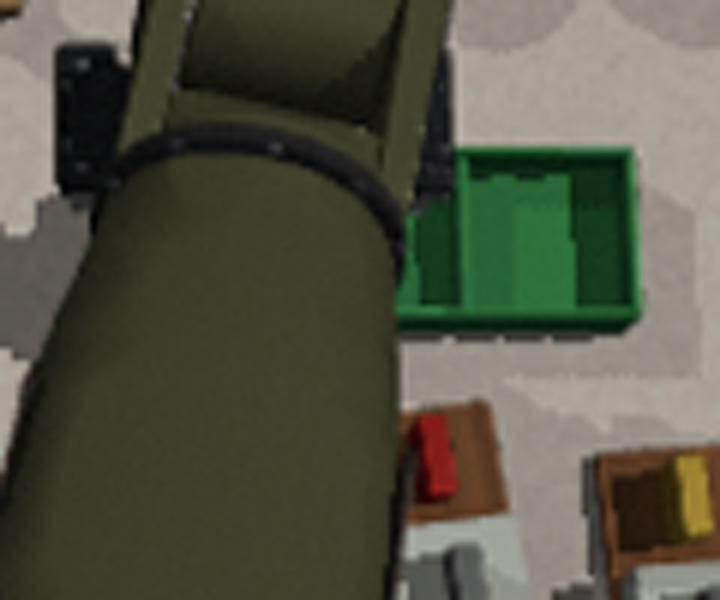

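Request:
play_rows([
  [[0,-3,3,0,0,0,10],[3,0,0,0,0,0,10],[0,0,0,0,0,0,10]],
])

```text
time_s: 6.35
ee_pos: [0.6375, -0.1161, 0.0763]
eef_rot: [-0.053, 1.571, 3.073]
force: [0.1, -0.3, -0.9]
grip_width: 0.0136
```

Run:
```python
from plan import *
from station import viewer
s=snap(viewer,'scene','s6.png'); print(cur()[0],ctrl.get_obs()['force'])
i=cv2.cvtColor(s['img'],cv2.COLOR_RGB2BGR)[260:315,220:300]; cv2.imwrite('pics/s6d.png',cv2.resize(i,None,fx=10,fy=10,interpolation=cv2.INTER_CUBIC))
```

```text
[ 0.63760626 -0.11626679  0.07645862] [-0.13043764  0.47795302  0.34730487]
```

View pics/s6d.png

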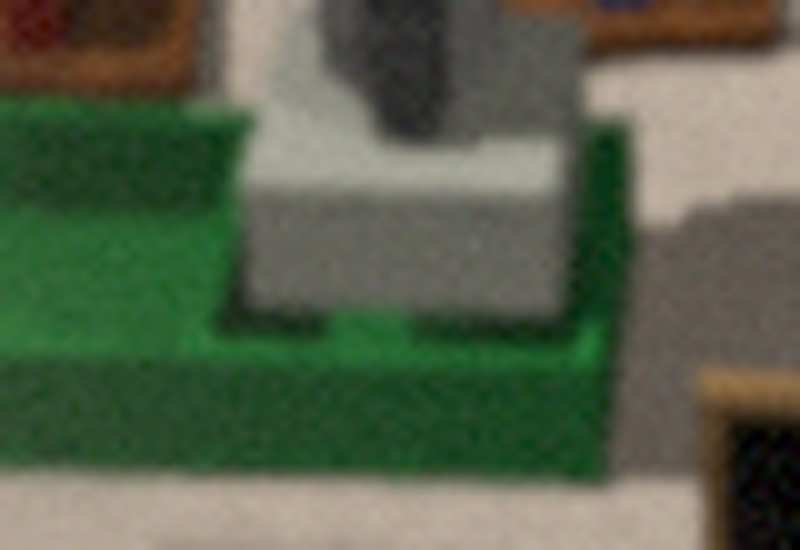

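Request:
play_rows([
  [[10,0,0,0,0,0,10],[10,0,0,0,0,0,10],[8,0,0,0,0,0,10],[4,0,0,0,0,0,10],[0,0,0,0,0,0,10]],
])

```text
time_s: 6.9
ee_pos: [0.6373, -0.1162, 0.0435]
eef_rot: [-0.239, 1.569, 2.887]
force: [1.1, 0.2, -0.1]
grip_width: 0.0142
```

Request:
play_rows([
  [[2,0,0,0,0,0,10],[1,0,0,0,0,0,10],[0,0,0,0,0,0,10]],
])

```text
time_s: 7.2
ee_pos: [0.6378, -0.1163, 0.0417]
eef_rot: [2.94, 1.57, -0.217]
force: [0.1, -0.3, -0.7]
grip_width: 0.0139
```

Request:
play_rows([
  [[0,0,0,0,0,0,36],[0,0,0,0,0,0,36],[0,0,0,0,0,0,36],[-10,0,0,0,0,0,36],[-25,0,0,0,0,0,36],[-30,0,0,0,0,0,36],[-20,0,0,0,0,0,36],[0,0,0,0,0,0,36]],
])

```text
time_s: 8.0
ee_pos: [0.639, -0.1166, 0.1304]
eef_rot: [2.921, 1.565, -0.236]
force: [-0.1, 1.3, 0.1]
grip_width: 0.036
```

Run:
```python
from plan import *
from station import viewer
s=snap(viewer,'scene','s7.png');
i=cv2.cvtColor(s['img'],cv2.COLOR_RGB2BGR)[200:320,150:310]; cv2.imwrite('pics/s7d.png',cv2.resize(i,None,fx=5,fy=5,interpolation=cv2.INTER_CUBIC))
p=(.4758,-.2304,.117); go([p[0]-.022-.003,p[1]-.0025,.13],tgt(p[2],0,-1))
```

```text
d_tool mm [ -2.4 119.4 185.6] rotvec [-0.1324 -0.0027 -0.0007] world mm [-187.4 -116.5    2. ]
```

View pics/s7d.png

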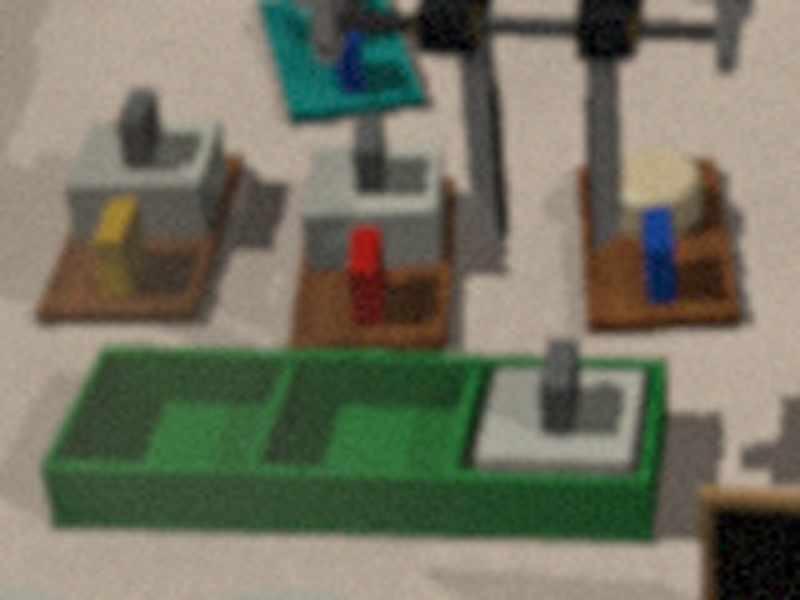

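Request:
play_rows([
  [[0,12,18.5,0,0,0,40],[0,12,18.5,0,0,0,40],[0,12,18.5,0,0,0,40],[0,12,18.5,0,0,0,40],[0,12,18.5,0,0,0,40],[0,12,18.5,0,0,0,40],[0,12,18.5,0,0,0,40],[0,12,18.5,0,0,0,40],[0,12,18.5,0,0,0,40],[0,11.4,19.1,0,0,0,40]],
])

```text
time_s: 9.05
ee_pos: [0.4489, -0.2329, 0.1252]
eef_rot: [-0.547, 1.569, 2.58]
force: [0.2, -0.4, -0.3]
grip_width: 0.0401
```

Request:
play_rows([
  [[10,0,0,-0.066,0,0,40],[20,0,0,-0.066,0,0,40],[10,0,0,0,0,0,40],[0,0,0,0,0,0,40]],
])

```text
time_s: 9.45
ee_pos: [0.4493, -0.2322, 0.0846]
eef_rot: [-0.667, 1.567, 2.589]
force: [1.1, -0.3, 0.7]
grip_width: 0.0399
```

```bash
cat > look.py <<'E'
from plan import *
from station import viewer
def look(tag,x0,y0,x1,y1,cam='scene'):
    s=snap(viewer,cam,tag+'.png'); k=min(800//(x1-x0),600//(y1-y0))
    i=cv2.cvtColor(s['img'],cv2.COLOR_RGB2BGR)[y0:y1,x0:x1]; cv2.imwrite('pics/%sd.png'%tag,cv2.resize(i,None,fx=k,fy=k,interpolation=cv2.INTER_CUBIC))
    o=ctrl.get_obs(); print(o['time_s'],o['ee_pos'].round(4),o['force'].round(1),o['grip_width'])
E
python3 - <<'E'
from look import *
look('s8',180,200,270,270)
go([.4508,-.2329,.09],tgt(.117,0,-1))
E
```

```text
9.5 [ 0.4499 -0.2325  0.0857] [-0.1 -0.5  0.5] 0.0399213345517389
d_tool mm [-4.3  0.5 -0.8] rotvec [-0.002   0.0015  0.0012] world mm [ 0.9 -0.4  4.3]
```

View pics/s8d.png

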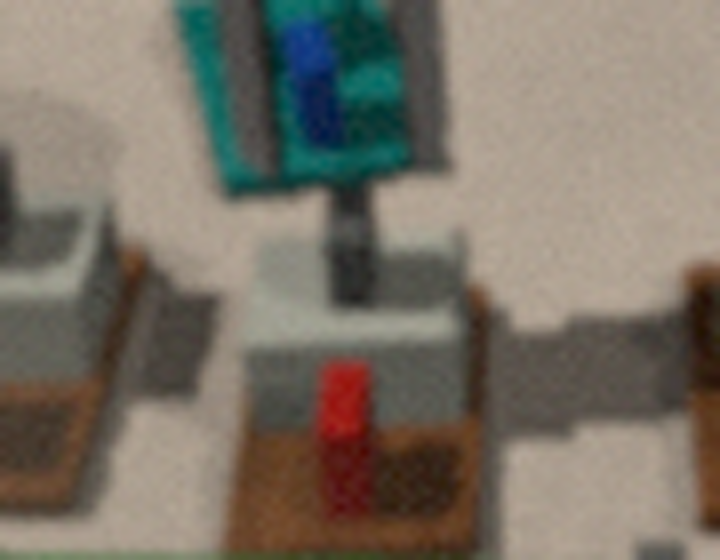

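Request:
play_rows([
  [[15,0,0,0,0,0,40],[15,0,0,0,0,0,40],[9,0,0,0,0,0,40],[0,0,0,0,0,0,40],[0,0,0,0,0,0,10],[0,0,0,0,0,0,10],[0,0,0,0,0,0,10],[0,0,0,0,0,0,10]],
])

```text
time_s: 10.3
ee_pos: [0.4505, -0.233, 0.0479]
eef_rot: [2.437, 1.57, -0.588]
force: [-0.1, 0.8, 2.9]
grip_width: 0.0142
```

Request:
play_rows([
  [[-5,0,0,0,0,0,10],[-10,0,0,0,0,0,10],[-20,0,0,0,0,0,10],[-20,0,0,0,0,0,10],[-15,0,0,0,0,0,10],[0,0,0,0,0,0,10]],
])

```text
time_s: 10.9
ee_pos: [0.4511, -0.2334, 0.1199]
eef_rot: [2.467, 1.567, -0.558]
force: [-0.4, 0.3, -0.9]
grip_width: 0.0136
```

Run:
```python
from look import *
look('s9',170,160,290,260)
go([.636,-.1993,.117],tgt(-.016,0,-1))
```

```text
10.95 [ 0.4506 -0.233   0.1185] [ 0.1  0.1 -1.6] 0.013629095470813658
d_tool mm [   1.8  -11.9 -188. ] rotvec [ 0.1326 -0.0017 -0.0012] world mm [185.4  33.7  -1.5]
```

View pics/s9d.png

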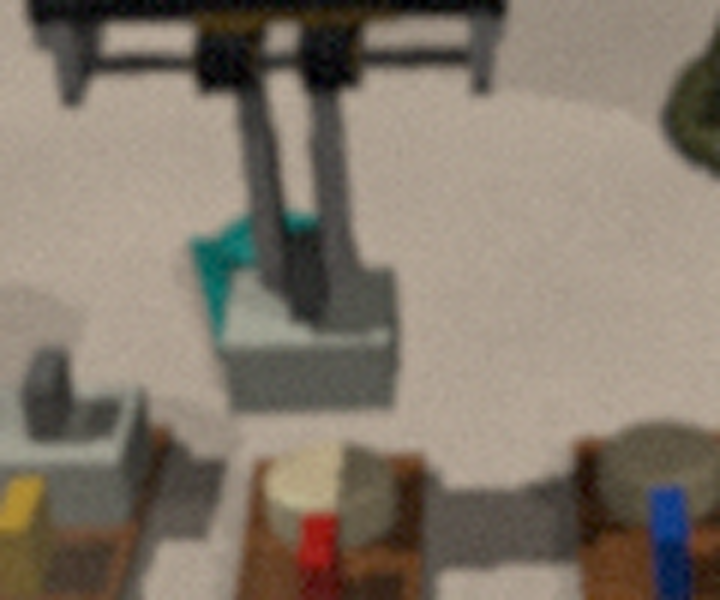

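Request:
play_rows([
  [[0,-1,-19,0,0,0,10],[0,-1,-19,0,0,0,10],[0,-1,-19,0,0,0,10],[0,-1,-19,0,0,0,10],[0,-1,-19,0,0,0,10],[0,-1,-19,0,0,0,10],[0,-1,-19,0,0,0,10],[0,-1,-19,0,0,0,10],[0,-2,-18,0,0,0,10],[0,-2,-18,0,0,0,10]],
])

```text
time_s: 11.95
ee_pos: [0.6359, -0.1987, 0.1161]
eef_rot: [-0.481, 1.569, 2.778]
force: [0.3, -0.1, -0.4]
grip_width: 0.0141
```

Request:
play_rows([
  [[10,0,0,0.066,0,0,10],[15,0,0,0.066,0,0,10],[14,0,0,0,0,0,10],[0,0,0,0,0,0,10]],
])

```text
time_s: 12.35
ee_pos: [0.6343, -0.1986, 0.0754]
eef_rot: [-0.346, 1.566, 2.782]
force: [-0.5, 0.8, -0.2]
grip_width: 0.0138
```

Run:
```python
from look import *
look('s10',180,250,280,315)
go([.636,-.1993,.0775],tgt(-.016,0,-1))
```

```text
12.4 [ 0.6349 -0.1989  0.077 ] [-0.6  0.1 -0.6] 0.013828010158215146
d_tool mm [-0.5  0.4 -1.1] rotvec [0.0023 0.0024 0.0009] world mm [ 1.1 -0.4  0.5]
```

View pics/s10d.png

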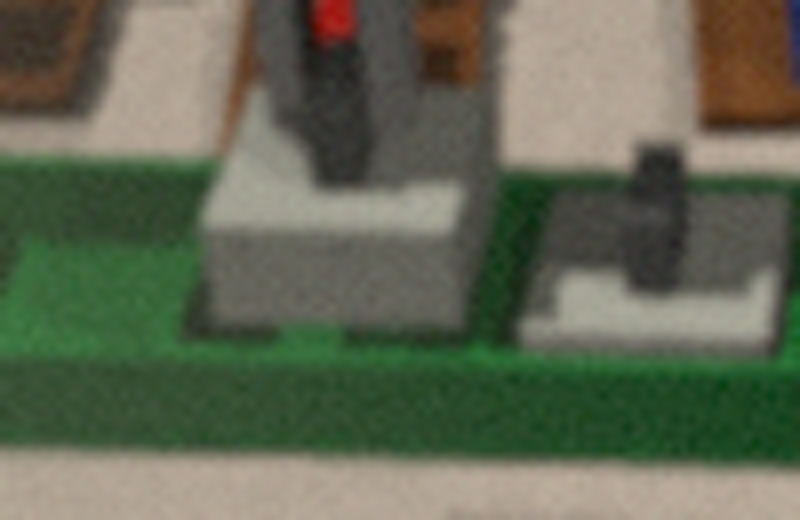

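Request:
play_rows([
  [[10,0,0,0,0,0,10],[10,0,0,0,0,0,10],[8,0,0,0,0,0,10],[4,0,0,0,0,0,10],[2,0,0,0,0,0,10],[0,0,0,0,0,0,10]],
])

```text
time_s: 13.0
ee_pos: [0.6355, -0.199, 0.0443]
eef_rot: [-0.22, 1.571, 2.906]
force: [-0.6, 0.4, -1.3]
grip_width: 0.0138
```

Request:
play_rows([
  [[0,0,0,0,0,0,36],[0,0,0,0,0,0,36],[0,0,0,0,0,0,36],[-10,0,0,0,0,0,36],[-25,0,0,0,0,0,36],[-30,0,0,0,0,0,36],[-22,0,0,0,0,0,36],[0,0,0,0,0,0,36]],
])

```text
time_s: 13.8
ee_pos: [0.637, -0.1995, 0.1359]
eef_rot: [2.797, 1.564, -0.36]
force: [-0.2, 0.2, 0.3]
grip_width: 0.0359
```

Run:
```python
from look import *
look('s11',150,200,310,320)
p=(.4537,-.3528,.0556); go([p[0]-.022-.003,p[1]-.001,.13],tgt(p[2],0,-1))
```

```text
13.85 [ 0.6362 -0.1993  0.1334] [ 0.3  0.5 -0.5] 0.03596572761970244
d_tool mm [  2.9 157.7 205.1] rotvec [-0.071  -0.003  -0.0012] world mm [-207.5 -154.5   -3.4]
```

View pics/s11d.png

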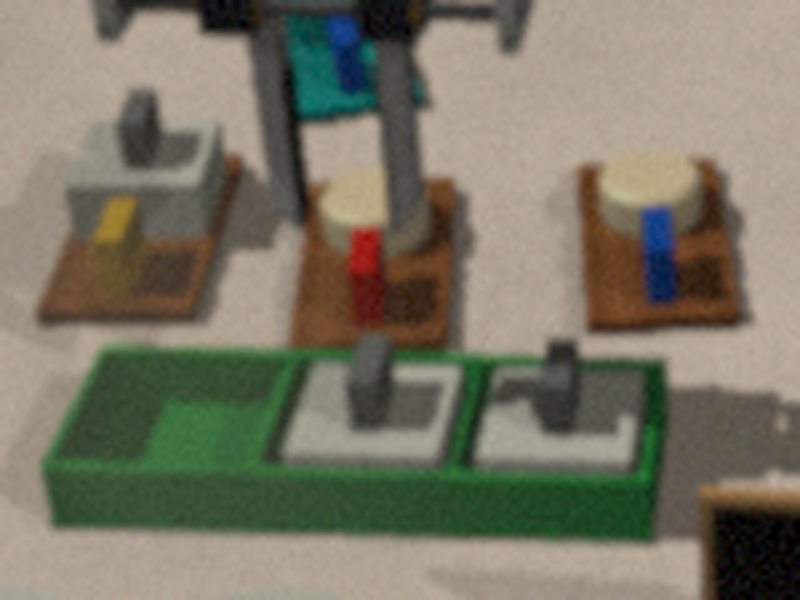

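Two are seated. Yellow is next.

Request:
play_rows([
  [[0,16,20.5,0,0,0,40],[0,16,20.5,0,0,0,40],[0,16,20.5,0,0,0,40],[0,16,20.5,0,0,0,40],[0,16,20.5,0,0,0,40],[0,16,20.5,0,0,0,40],[0,16,20.5,0,0,0,40],[0,16,20.5,0,0,0,40],[0,15,20.5,0,0,0,40],[0,14.7,20.6,0,0,0,40]],
])

```text
time_s: 14.85
ee_pos: [0.4267, -0.3537, 0.1302]
eef_rot: [-0.736, 1.569, 2.39]
force: [-0.2, -0.4, 0.5]
grip_width: 0.0399
```

Request:
play_rows([
  [[10,0,0,-0.036,0,0,40],[20,0,0,-0.035,0,0,40],[10,0,0,0,0,0,40],[0,0,0,0,0,0,40]],
])

```text
time_s: 15.25
ee_pos: [0.4273, -0.3528, 0.0895]
eef_rot: [-0.805, 1.567, 2.391]
force: [-1.0, 0.5, 0.2]
grip_width: 0.04
```

Run:
```python
from look import *
look('s12',130,200,220,270)
go([.4287,-.3538,.09],tgt(.0556,0,-1))
```

```text
15.3 [ 0.4278 -0.3532  0.0907] [ 0.1  0.5 -0.2] 0.03993008888131599
d_tool mm [ 0.7  0.7 -0.8] rotvec [-0.0008  0.0013  0.0014] world mm [ 0.9 -0.6 -0.7]
```

View pics/s12d.png

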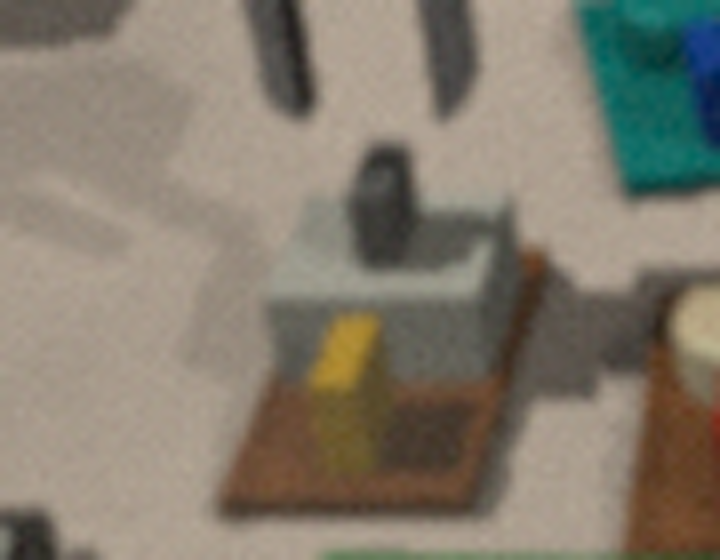

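Request:
play_rows([
  [[15,0,0,0,0,0,40],[15,0,0,0,0,0,40],[13,0,0,0,0,0,40],[0,0,0,0,0,0,40],[0,0,0,0,0,0,10],[0,0,0,0,0,0,10],[0,0,0,0,0,0,10],[0,0,0,0,0,0,10]],
])

```text
time_s: 16.1
ee_pos: [0.4283, -0.3538, 0.049]
eef_rot: [2.28, 1.57, -0.806]
force: [-0.1, 0.5, 3.8]
grip_width: 0.0141
```

Request:
play_rows([
  [[-5,0,0,0,0,0,10],[-10,0,0,0,0,0,10],[-20,0,0,0,0,0,10],[-20,0,0,0,0,0,10],[-15,0,0,0,0,0,10],[0,0,0,0,0,0,10]],
])

```text
time_s: 16.7
ee_pos: [0.4288, -0.3542, 0.1211]
eef_rot: [2.345, 1.567, -0.741]
force: [-0.1, -0.1, -0.2]
grip_width: 0.0136
```

Run:
```python
from look import *
look('s13',130,160,250,260)
go([.635,-.2823,.117],tgt(-.016,0,-1))
```

```text
16.75 [ 0.4284 -0.3539  0.1195] [-0.4 -1.  -1.3] 0.013694450402287707
d_tool mm [   2.8  -60.  -210.3] rotvec [ 0.0716 -0.0015 -0.0015] world mm [206.6  71.6  -2.5]
```

View pics/s13d.png

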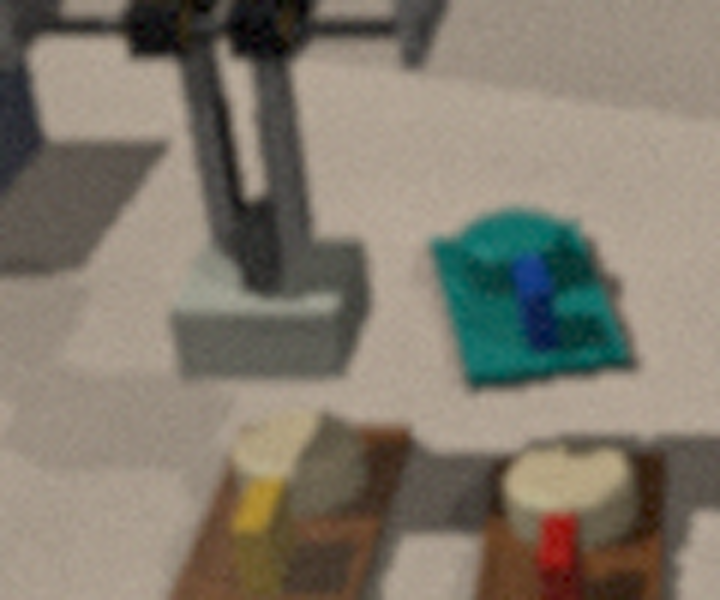

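Request:
play_rows([
  [[0,-6,-21,0,0,0,10],[0,-6,-21,0,0,0,10],[0,-6,-21,0,0,0,10],[0,-6,-21,0,0,0,10],[0,-6,-21,0,0,0,10],[0,-6,-21,0,0,0,10],[0,-6,-21,0,0,0,10],[0,-6,-21,0,0,0,10],[0,-6,-21,0,0,0,10],[0,-6,-21,0,0,0,10]],
])

```text
time_s: 17.75
ee_pos: [0.6348, -0.2814, 0.1171]
eef_rot: [-0.519, 1.569, 2.679]
force: [0.2, 0.2, 0.1]
grip_width: 0.014
```

Request:
play_rows([
  [[10,0,0,0.036,0,0,10],[15,0,0,0.036,0,0,10],[13,0,0,0,0,0,10],[0,0,0,0,0,0,10]],
])

```text
time_s: 18.15
ee_pos: [0.6332, -0.2814, 0.0774]
eef_rot: [-0.455, 1.566, 2.671]
force: [-0.1, 0.2, -0.7]
grip_width: 0.0139
```

Run:
```python
from look import *
look('s14',140,250,240,315)
go([.635,-.2823,.0785],tgt(-.016,0,-1))
```

```text
18.2 [ 0.6338 -0.2818  0.0791] [ 0.  -0.9 -0.9] 0.0139086878948803
d_tool mm [ 0.6  0.5 -1.2] rotvec [0.0004 0.0022 0.0011] world mm [ 1.2 -0.5 -0.6]
```

View pics/s14d.png

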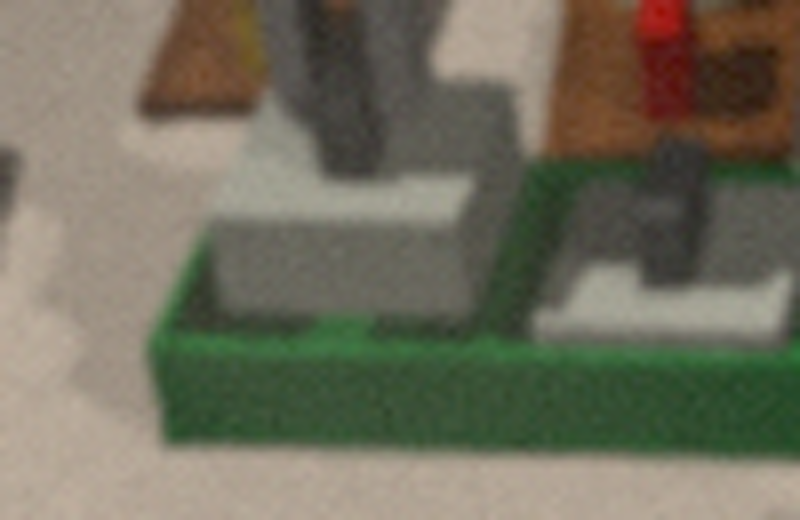

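Request:
play_rows([
  [[10,1,0,0,0,0,10],[10,0,0,0,0,0,10],[8,0,0,0,0,0,10],[4,0,0,0,0,0,10],[3,0,0,0,0,0,10],[0,0,0,0,0,0,10]],
])

```text
time_s: 18.8
ee_pos: [0.6344, -0.2829, 0.0451]
eef_rot: [-0.578, 1.57, 2.547]
force: [-0.4, 0.0, -0.8]
grip_width: 0.0141
```

Request:
play_rows([
  [[0,0,0,0,0,0,36],[0,0,0,0,0,0,36],[0,0,0,0,0,0,36],[-10,0,0,0,0,0,36],[-25,0,0,0,0,0,36],[-30,0,0,0,0,0,36],[-22,0,0,0,0,0,36],[0,0,0,0,0,0,36]],
])

```text
time_s: 19.6
ee_pos: [0.6357, -0.2836, 0.1371]
eef_rot: [2.686, 1.564, -0.472]
force: [-0.4, -0.5, -0.7]
grip_width: 0.0361
```

Run:
```python
from look import *
look('s15',150,200,310,320)
look('t15',200,180,490,320,'top')
```

```text
19.65 [ 0.635  -0.2833  0.1345] [ 0.7  0.  -0.1] 0.03591447748440033
19.7 [ 0.6344 -0.283   0.1326] [-0.3 -0.6 -0.5] 0.03556433253971015
```

View pics/s15d.png

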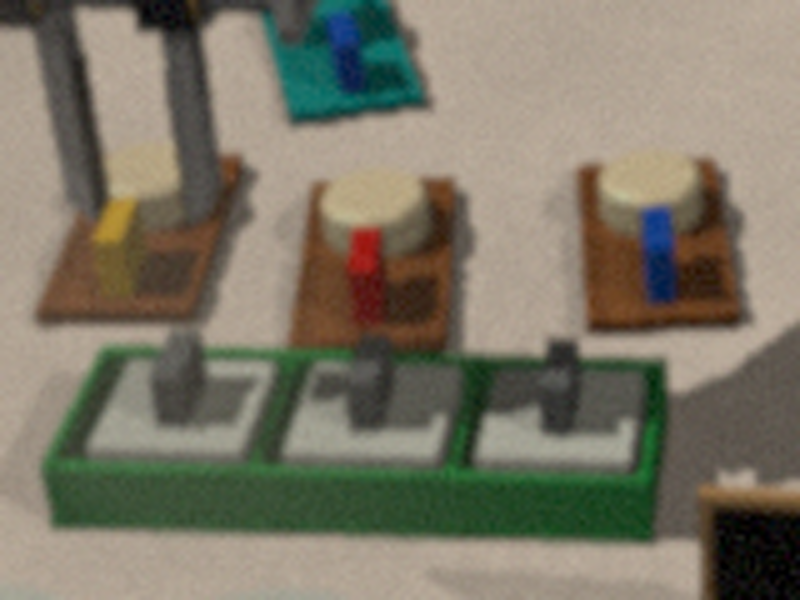

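View pics/t15d.png

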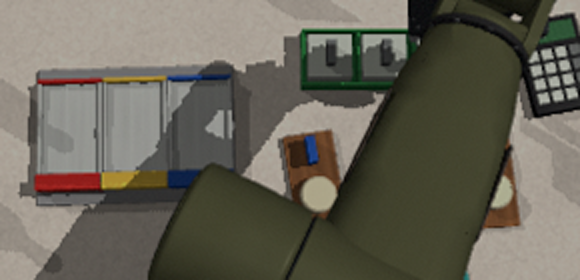

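Run:
```python
import cv2
i=cv2.imread('pics/scene0.png')
cv2.imwrite('pics/ra.png',cv2.resize(i[228:253,322:402],None,fx=10,fy=10,interpolation=cv2.INTER_CUBIC))
cv2.imwrite('pics/rb.png',cv2.resize(i[228:253,385:465],None,fx=10,fy=10,interpolation=cv2.INTER_CUBIC))
cv2.imwrite('pics/rc.png',cv2.resize(i[270:300,322:397],None,fx=10,fy=10,interpolation=cv2.INTER_CUBIC))
cv2.imwrite('pics/rd.png',cv2.resize(i[270:300,390:465],None,fx=10,fy=10,interpolation=cv2.INTER_CUBIC))
```

```text
(no output)
```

View pics/ra.png

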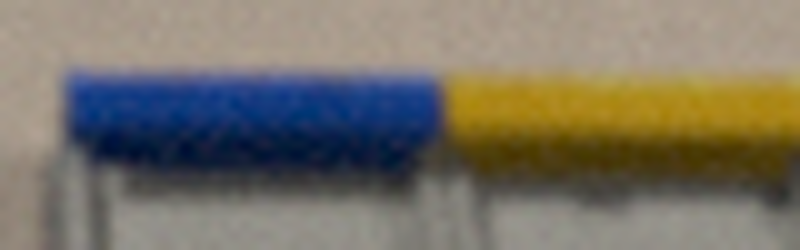

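View pics/rb.png

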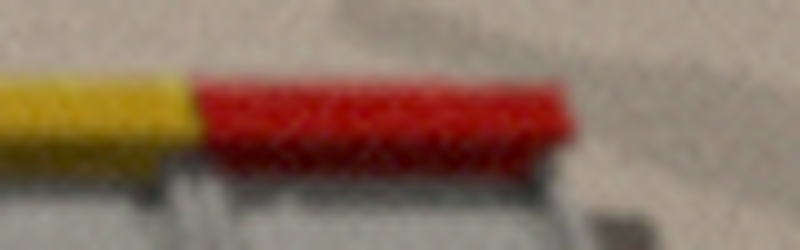

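View pics/rc.png

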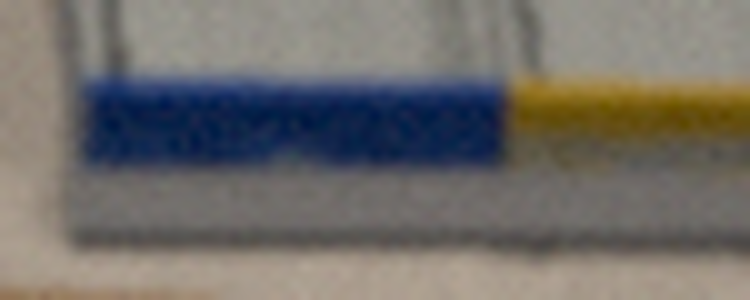

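View pics/rd.png

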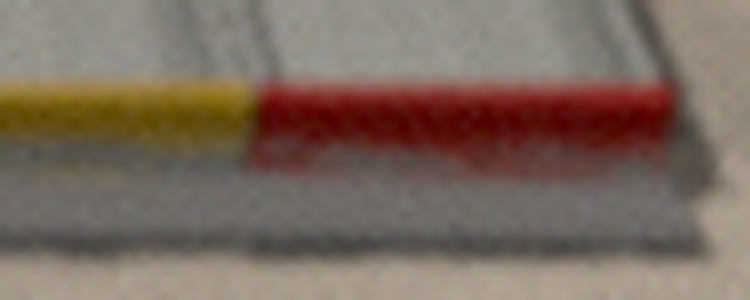

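Run:
```python
from fit import *
t,s=load('top0.png'),load('scene0.png')
A=lambda U,V:((U+.5)/6-.5+205,(V+.5)/6-.5+200)
obsS=[((329.2,241.7),(-.062,-.147,.030)),((366.3,241.9),(-.062,-.049,.030)),((405.3,242.1),(-.062,.049,.030)),((442.5,242.2),(-.062,.147,.030)),
 ((330.5,278),(.078,-.147,.022)),((372.5,278),(.078,-.049,.022)),((415.5,278.2),(.078,.049,.022)),((457.5,278.3),(.078,.147,.022))]
obsT=[(A(75,404),(-.062,.147,.036)),(A(273,398),(-.062,.049,.036)),(A(473,392),(-.062,-.049,.036)),(A(670,387),(-.062,-.147,.036)),
 (A(86,127),(.078,.147,.022)),(A(277,123),(.078,.049,.022)),(A(470,116),(.078,-.049,.022)),(A(663,111),(.078,-.147,.022))]
def W(p,L): c,n=np.cos(p[2]),np.sin(p[2]); return np.array([p[0]+c*L[0]-n*L[1],p[1]+n*L[0]+c*L[1],p[3]+L[2]])
def run(useS,useT,free=False):
    def f(p):
        r=[]
        if useS: r+=[px(s,W(p,l))[0]+[1.2,-.7]-q for q,l in obsS]
        if useT: r+=[px(t,W(p,l))[0]-q for q,l in obsT]
        return np.concatenate(r)
    r=least_squares(f,[.526,.179,.017,0.],x_scale=[.01,.01,.1,.01]); print(r.x.round(4)); print(r.fun.reshape(-1,2).round(1).tolist())
run(1,0);run(0,1);run(1,1)
```

```text
[0.523  0.1808 0.0234 0.0061]
[[-0.8, 0.2], [0.5, 0.3], [-0.3, 0.3], [0.4, 0.5], [-0.1, -0.4], [0.5, -0.2], [-0.1, -0.3], [-0.1, -0.3]]
[0.5273 0.1779 0.0174 0.008 ]
[[-0.3, -0.5], [0.0, -0.4], [-0.0, -0.3], [0.4, -0.5], [-0.5, 0.5], [0.0, 0.3], [0.2, 0.5], [0.3, 0.5]]
[0.5272 0.1791 0.0203 0.0089]
[[-1.4, 0.1], [0.1, 0.2], [-0.5, 0.3], [0.4, 0.5], [-0.9, -0.4], [-0.0, -0.2], [-0.5, -0.1], [-0.1, -0.0], [-0.7, -0.3], [-0.4, -0.4], [-0.4, -0.4], [0.0, -0.6], [-1.1, 0.6], [-0.5, 0.3], [-0.3, 0.4], [-0.2, 0.3]]
```

Run:
```python
from look import *
go([.527,.082,.13],tgt(.02,0,-1))
```

```text
d_tool mm [   2.5 -363.2  113.3] rotvec [-0.0364 -0.0004 -0.0002] world mm [-107.4  365.    -2.6]
```

Request:
play_rows([
  [[0,-30,9.4,0,0,0,20],[0,-30,9.4,0,0,0,10],[0,-30,9.4,0,0,0,0],[0,-30,9.4,0,0,0,0],[0,-30,9.4,0,0,0,0],[0,-30,9.4,0,0,0,0],[0,-30,9.4,0,0,0,0],[0,-30,9.4,0,0,0,0],[0,-30,9.4,0,0,0,0],[0,-30,9.4,0,0,0,0]],
])

```text
time_s: 20.7
ee_pos: [0.5442, 0.0197, 0.1311]
eef_rot: [-0.026, 1.569, 3.099]
force: [0.4, 0.2, 0.6]
grip_width: 0.0004
```

Request:
play_rows([
  [[0,-30,9.4,0,0,0,0],[0,-33,9.9,-0.036,0,0,0],[20,0,0,0,0,0,0],[30,0,0,0,0,0,0],[30,0,0,0,0,0,0],[15,0,0,0,0,0,0],[0,0,0,0,0,0,0]],
])

```text
time_s: 21.4
ee_pos: [0.5251, 0.0817, 0.0344]
eef_rot: [0.064, 1.565, -3.058]
force: [-0.8, -0.2, 0.2]
grip_width: 0.0007
```

Run:
```python
from look import *
look('s16',315,200,465,305)
```

```text
21.45 [0.5261 0.0817 0.0361] [ 0.1 -0.   0.6] 0.0004639520633373021
```

View pics/s16d.png

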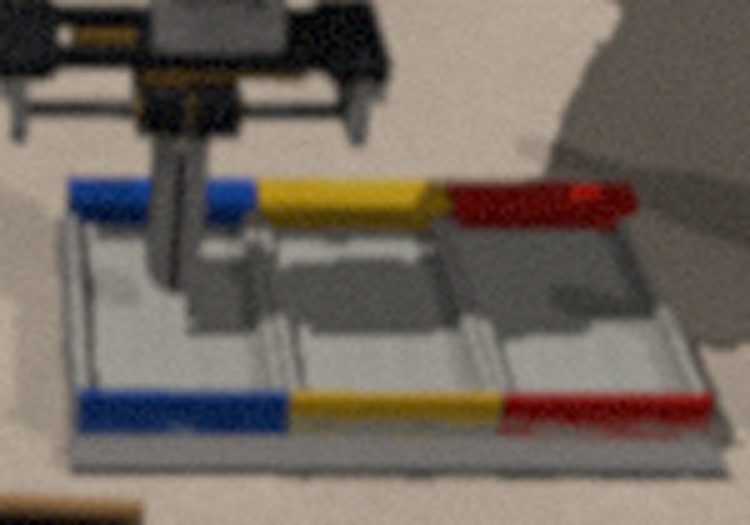

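Request:
play_rows([
  [[8,0,0,0,0,0,0],[4,0,0,0,0,0,0],[0,0,0,0,0,0,0],[0,0,0,0,0,0,0]],
])

```text
time_s: 21.85
ee_pos: [0.5272, 0.0818, 0.0257]
eef_rot: [-3.091, 1.57, 0.07]
force: [-0.2, 0.3, -0.1]
grip_width: 0.0003
```

Request:
play_rows([
  [[2,0,0,0,0,0,0],[0,0,0,0,0,0,0],[0,0,0,0,0,0,0]],
])

```text
time_s: 22.15
ee_pos: [0.5271, 0.0818, 0.0235]
eef_rot: [2.992, 1.571, -0.13]
force: [0.7, 0.5, 0.1]
grip_width: 0.0002
```

Request:
play_rows([
  [[2,0,0,0,0,0,0],[0,0,0,0,0,0,0],[0,0,0,0,0,0,0]],
])

```text
time_s: 22.45
ee_pos: [0.527, 0.0818, 0.0214]
eef_rot: [0.126, 1.571, -2.996]
force: [0.1, 0.2, 0.6]
grip_width: 0.0004
```

Request:
play_rows([
  [[2,0,0,0,0,0,0],[0,0,0,0,0,0,0],[0,0,0,0,0,0,0]],
])

```text
time_s: 22.75
ee_pos: [0.527, 0.0818, 0.0194]
eef_rot: [0.178, 1.571, -2.944]
force: [0.0, 0.0, -0.1]
grip_width: 0.0003
```

Request:
play_rows([
  [[1.5,0,0,0,0,0,0],[0,0,0,0,0,0,0],[0,0,0,0,0,0,0]],
])

```text
time_s: 23.05
ee_pos: [0.5272, 0.0818, 0.0183]
eef_rot: [-3.109, 1.57, 0.052]
force: [-0.5, 0.1, 4.7]
grip_width: 0.0006
```

Request:
play_rows([
  [[1.5,0,0,0,0,0,0],[0,0,0,0,0,0,0],[0,0,0,0,0,0,0]],
])

```text
time_s: 23.35
ee_pos: [0.5274, 0.0819, 0.0181]
eef_rot: [3.135, 1.57, 0.013]
force: [-9.6, -0.9, 25.3]
grip_width: 0.0005
```

Request:
play_rows([
  [[-20,0,0,0,0,0,0],[-40,0,0,0,0,0,20],[-40,0,0,0,0,0,40],[-12,0,0,0,0,0,40],[0,0,0,0,0,0,40]],
])

```text
time_s: 23.85
ee_pos: [0.5278, 0.0819, 0.1299]
eef_rot: [-3.078, 1.568, 0.084]
force: [-0.4, -0.6, -0.2]
grip_width: 0.0289
```

Run:
```python
from look import *
go([.4935,-.0858,.13],tgt(.1246,0,-1))
```

```text
d_tool mm [ -0.2 167.   37.6] rotvec [-0.1049 -0.0032  0.    ] world mm [-3.430e+01 -1.677e+02  1.000e-01]
```

Request:
play_rows([
  [[0,28,6.3,0,0,0,40],[0,28,6.3,0,0,0,40],[0,28,6.3,0,0,0,40],[0,28,6.3,0,0,0,40],[0,28,6.3,0,0,0,40],[0,27,6.1,-0.105,0,0,40],[20,0,0,0,0,0,40],[30,0,0,0,0,0,40],[20,0,0,0,0,0,40],[0,0,0,0,0,0,40]],
])

```text
time_s: 24.85
ee_pos: [0.4904, -0.0854, 0.0546]
eef_rot: [-0.372, 1.564, 2.894]
force: [-0.3, -0.3, -0.0]
grip_width: 0.0402
```

Run:
```python
from look import *
look('s17',240,210,320,270)
go([.4935,-.0858,.06],tgt(.1246,0,-1))
```

```text
24.9 [ 0.4915 -0.0856  0.0565] [ 0.2 -0.  -0.3] 0.04018635019471109
d_tool mm [-3.5  0.5 -1.9] rotvec [-0.      0.004   0.0016] world mm [ 2.  -0.2  3.5]
```

View pics/s17d.png

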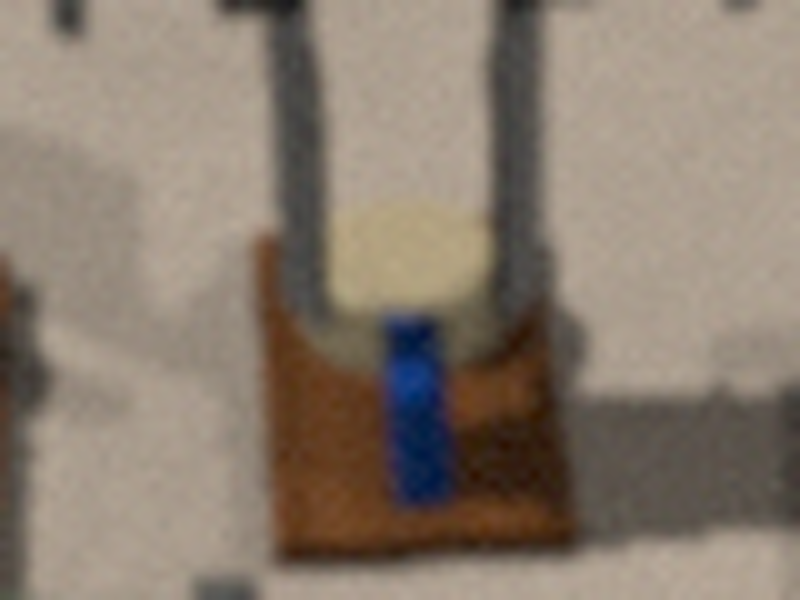

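Request:
play_rows([
  [[20,0,0,0,0,0,40],[15,0,0,0,0,0,40],[7,0,0,0,0,0,40],[0,0,0,0,0,0,40],[0,0,0,0,0,0,40]],
])

```text
time_s: 25.4
ee_pos: [0.4932, -0.086, 0.0172]
eef_rot: [2.768, 1.57, -0.249]
force: [0.6, -0.5, -0.1]
grip_width: 0.04
```

Run:
```python
from look import *
look('s18',240,220,320,280)
```

```text
25.45 [ 0.4933 -0.086   0.0174] [-0.4  0.3  0.2] 0.03982700118642795
```

View pics/s18d.png

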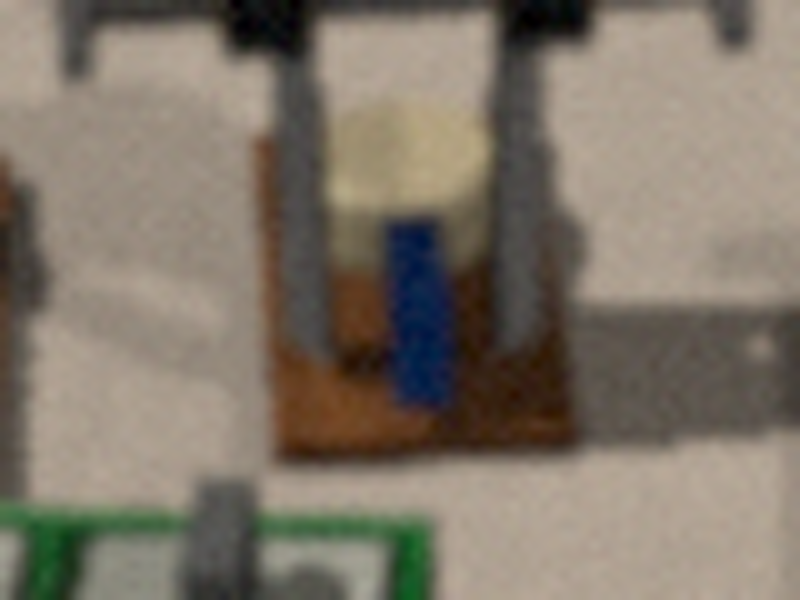

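Request:
play_rows([
  [[3.5,0,0,0,0,0,40],[0,0,0,0,0,0,40],[0,0,0,0,0,0,10],[0,0,0,0,0,0,10],[0,0,0,0,0,0,10],[0,0,0,0,0,0,10],[0,0,0,0,0,0,10]],
], grip_force=55)

```text
time_s: 26.15
ee_pos: [0.4928, -0.0859, 0.013]
eef_rot: [2.882, 1.571, -0.135]
force: [-0.4, -0.1, 0.3]
grip_width: 0.0137
```

Request:
play_rows([
  [[-3,0,0,0,0,0,10],[-5,0,0,0,0,0,10],[-10,0,0,0,0,0,10],[-20,0,0,0,0,0,10],[-20,0,0,0,0,0,10],[-20,0,0,0,0,0,10],[0,0,0,0,0,0,10]],
])

```text
time_s: 26.85
ee_pos: [0.494, -0.0862, 0.0938]
eef_rot: [2.777, 1.566, -0.24]
force: [0.1, 0.6, -2.6]
grip_width: 0.0138
```

Run:
```python
from look import *
look('s19',220,180,340,270)
```

```text
26.9 [ 0.4933 -0.086   0.0921] [-0.1 -0.5 -2.3] 0.01366414764389709
```

View pics/s19d.png

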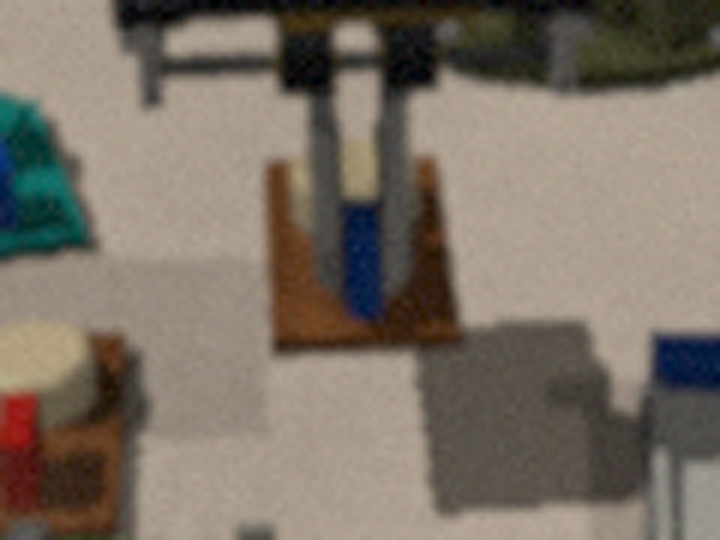

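```bash
cat > held.py <<'E'
from h import *
# board-in-tool model: TCP at board-local (gx,0,zc). tilt = board +x end up
def bp(tcp,yaw,tilt,gx,zc,L):
    ax=np.array([-np.sin(yaw),np.cos(yaw),0]); Rb=R.from_rotvec(-tilt*ax)*R.from_euler('z',yaw)
    return np.array(tcp)+Rb.apply(np.array(L)-[gx,0,zc])
def tcpfor(plain,yaw,tilt,gx,zc):
    # TCP so that lower plain corner (local -.075,0,0) is at 'plain'
    ax=np.array([-np.sin(yaw),np.cos(yaw),0]); Rb=R.from_rotvec(-tilt*ax)*R.from_euler('z',yaw)
    return np.array(plain)-Rb.apply(np.array([-.075-gx,0,-zc]))
E
python3 - <<'E'
from held import *
s=load('s19.png')
L=[(.075,.038,.01),(.075,-.038,.01),(-.075,-.038,.01),(-.075,.038,.01)]
for tl in(-.1,0,.1):
    q=px(s,bp([.4933,-.086,.0921],.1246,tl,.0435,.013,L))+[1.2,-.7]; print(tl,((q-[220,180]+.5)*6-.5).round(0).tolist())
E
```

```text
-0.1 [[464.0, 338.0], [271.0, 347.0], [263.0, 138.0], [438.0, 132.0]]
0 [[464.0, 332.0], [270.0, 341.0], [265.0, 162.0], [438.0, 156.0]]
0.1 [[464.0, 325.0], [270.0, 334.0], [266.0, 187.0], [438.0, 180.0]]
```

```bash
cat > wp.py <<'E'
from held import *
from plan import *
RX,RY,RYAW,RZ=.524,.180,.020,.008
def bay(off): return np.array([RX-off*np.sin(RYAW),RY+off*np.cos(RYAW)])
def target(off,lx,z,tilt,gx,zc,ly=0):
    b=bay(off); c,s=np.cos(RYAW),np.sin(RYAW)
    return tcpfor([b[0]+c*lx-s*ly,b[1]+s*lx+c*ly,z],RYAW,tilt,gx,zc),tgt(RYAW,tilt,-1)
E
python3 - <<'E'
from wp import *
for lx,z,tl in((-.052,.075,.2),(-.052,.022,.2),(-.074,.022,.2),(-.075,.018,0)):
    p,r=target(-.098,lx,z,tl,.0435,.013); print(p.round(4)); go(p,r)
E
```

```text
[0.5875 0.0833 0.1113]
d_tool mm [ -19.  -156.2 -114.5] rotvec [0.1043 0.1973 0.0097] world mm [ 94.2 169.2  19.2]
[0.5875 0.0833 0.0583]
d_tool mm [  34.  -156.3 -114.4] rotvec [0.1043 0.1973 0.0097] world mm [ 94.2 169.2 -33.8]
[0.5655 0.0828 0.0583]
d_tool mm [  33.9 -158.6  -92.5] rotvec [0.1043 0.1973 0.0097] world mm [ 72.2 168.8 -33.8]
[0.5695 0.0829 0.031 ]
d_tool mm [  61.2 -158.2  -96.4] rotvec [ 0.1046 -0.0025 -0.0008] world mm [ 76.1 168.9 -61.1]
```

Request:
play_rows([
  [[-20,0,0,0,0,0,10],[-20,-15,-11.5,0,0,0,10],[0,-25,-18,0,0,0,10],[0,-25,-18,0,0,0,10],[0,-25,-18,0,0,0,10],[0,-25,-18,0,0,0,10],[0,-20,-16,0,0,0,10],[0,-15,-10,0,0,0,10],[0,-6,-5,0.0523,0,0,10],[0,0,0,0.0523,0,0,10]],
])

```text
time_s: 27.9
ee_pos: [0.5868, 0.0842, 0.1293]
eef_rot: [0.011, 1.569, -3.112]
force: [1.1, -0.1, -1.7]
grip_width: 0.0136
```

Request:
play_rows([
  [[0,0,0,0,0.05,0,10],[0,0,0,0,0.05,0,10],[0,0,0,0,0.05,0,10],[0,0,0,0,0.05,0,10],[0,0,0,0,0,0,10],[0,0,0,0,0,0,10]],
])

```text
time_s: 28.5
ee_pos: [0.5866, 0.0831, 0.1303]
eef_rot: [3.141, 1.373, 0.02]
force: [-0.9, 0.3, -2.0]
grip_width: 0.0135
```

Run:
```python
from wp import *
from look import *
look('s20',300,180,450,290)
p,r=target(-.098,-.052,.075,.2,.0435,.013);go(p,r)
```

```text
28.55 [0.5869 0.0831 0.1305] [ 0.1  0.7 -1.6] 0.013265179372899493
d_tool mm [18.9 -0.1  3.2] rotvec [-0.      0.0018 -0.    ] world mm [  0.6   0.1 -19.2]
```

View pics/s20d.png

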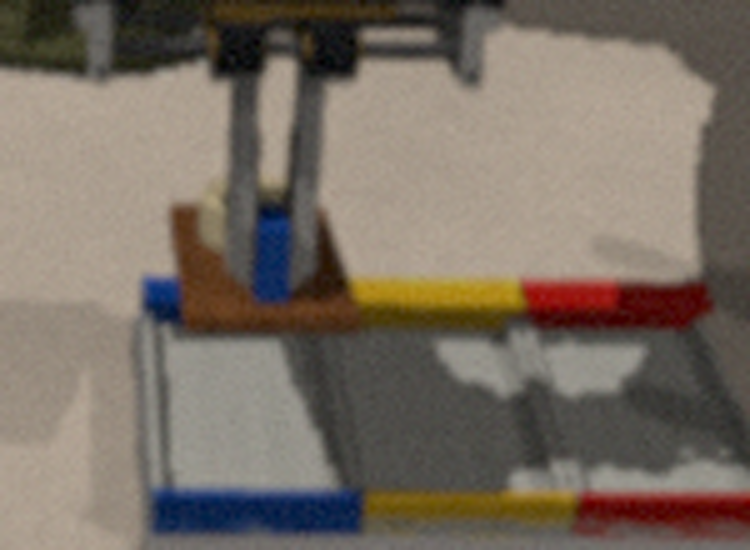

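Request:
play_rows([
  [[9.8,0,2,0,0,0,10],[9.8,0,2,0,0,0,10],[9.8,0,2,0,0,0,10],[9.8,0,2,0,0,0,10],[0,0,0,0,0,0,10],[0,0,0,0,0,0,10]],
])

```text
time_s: 29.15
ee_pos: [0.5869, 0.0832, 0.0907]
eef_rot: [3.142, 1.371, 0.02]
force: [0.0, 0.8, -1.8]
grip_width: 0.0135
```

Run:
```python
from wp import *
from look import *
look('s21',310,200,440,295)
p,r=target(-.098,-.052,.022,.2,.0435,.013);go(p,r)
```

```text
29.2 [0.5871 0.0832 0.0912] [ 1.1  0.9 -1.2] 0.013566365041576895
d_tool mm [32.3 -0.1  6.2] rotvec [-0.     -0.0004  0.    ] world mm [  0.4   0.1 -32.9]
```

View pics/s21d.png

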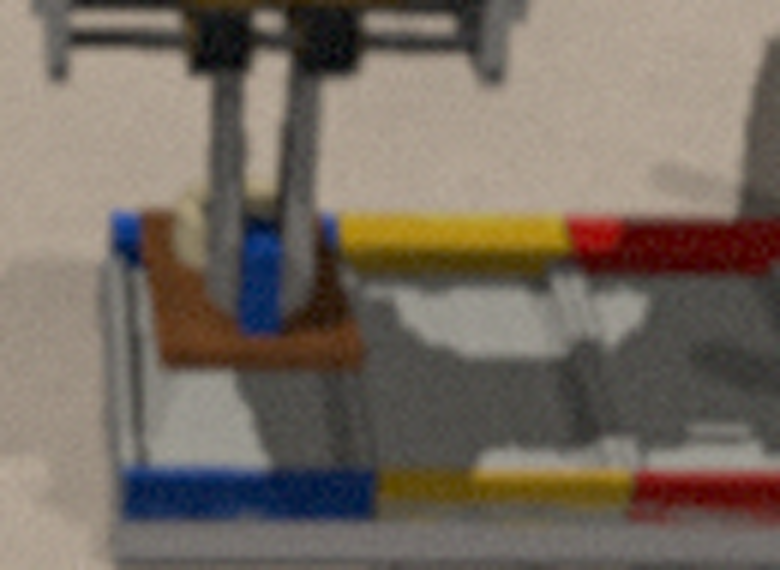

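Run:
```python
from wp import *
s=load('s21.png'); b=bay(-.098)
print(px(s,[bp([.5871,.0832,.0912],.02,.2,.0435,.013,[.075,y,0]) for y in(.038,0,-.038)])+[1.2,-.7])
print(px(s,[[b[0]+.078,b[1]+.0016+y,.030] for y in(.049,0,-.049)])+[1.2,-.7], 'obs stop', 310+123/6,310+375/6)
```

```text
[[370.56716207 261.8255466 ]
 [353.29576727 261.71089495]
 [335.97960801 261.59594615]]
[[372.73008305 277.58404797]
 [351.35717171 277.20996463]
 [329.95029683 276.83528683]] obs stop 330.5 372.5
```

Request:
play_rows([
  [[9.8,0,2,0,0,0,10],[9.8,0,2,0,0,0,10],[7.8,0,1.6,0,0,0,10],[4.9,0,1,0,0,0,10],[0,0,0,0,0,0,10],[0,0,0,0,0,0,10]],
])

```text
time_s: 29.8
ee_pos: [0.5869, 0.0831, 0.058]
eef_rot: [-3.142, 1.371, 0.02]
force: [0.6, 0.4, -2.8]
grip_width: 0.0135
```

Run:
```python
from wp import *
from look import *
look('s22',310,200,440,295)
p,r=target(-.098,-.074,.022,.2,.0435,.013);go(p,r)
```

```text
29.85 [0.5871 0.0832 0.0583] [ 0.2 -0.2 -1.7] 0.013283210019699562
d_tool mm [-4.3 -0.1 21.1] rotvec [-0.     -0.0005  0.0001] world mm [-21.6  -0.4   0. ]
```

View pics/s22d.png

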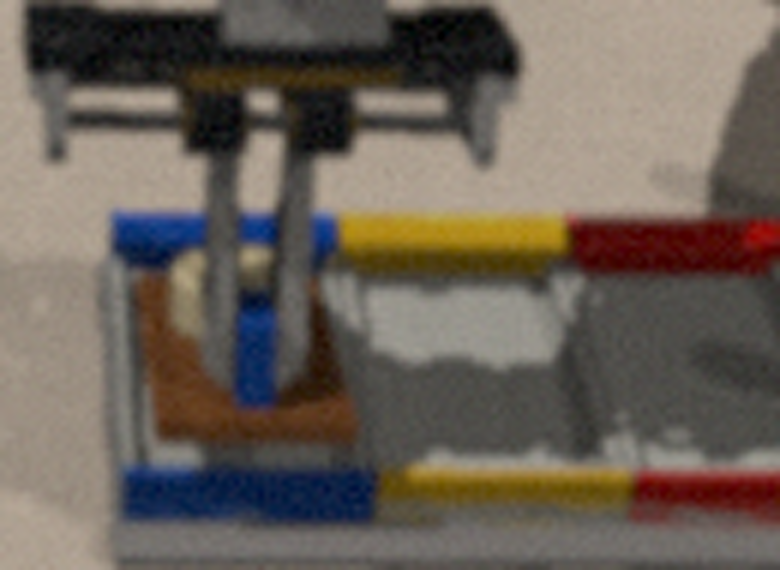

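Request:
play_rows([
  [[-1,0,4.9,0,0,0,10],[-1,0,4.9,0,0,0,10],[-1,0,4.9,0,0,0,10],[-0.6,0,2.9,0,0,0,10],[0,0,0,0,0,0,10],[0,0,0,0,0,0,10]],
])

```text
time_s: 30.45
ee_pos: [0.569, 0.0828, 0.0582]
eef_rot: [-3.141, 1.37, 0.02]
force: [-0.3, 0.4, -1.2]
grip_width: 0.0138
```

Request:
play_rows([
  [[-0.4,0,2,0,0,0,10],[0,0,0,0,0,0,10],[0,0,0,0,0,0,10]],
])

```text
time_s: 30.75
ee_pos: [0.5669, 0.0827, 0.058]
eef_rot: [3.142, 1.371, 0.02]
force: [0.0, -0.8, -2.2]
grip_width: 0.0135
```

Request:
play_rows([
  [[-0.3,0,1.5,0,0,0,10],[0,0,0,0,0,0,10],[0,0,0,0,0,0,10]],
])

```text
time_s: 31.05
ee_pos: [0.5653, 0.0827, 0.058]
eef_rot: [-3.142, 1.371, 0.02]
force: [0.1, 0.3, -1.4]
grip_width: 0.0136
```

Request:
play_rows([
  [[-0.3,0,1.5,0,0,0,10],[0,0,0,0,0,0,10],[0,0,0,0,0,0,10]],
])

```text
time_s: 31.35
ee_pos: [0.5643, 0.0827, 0.0584]
eef_rot: [-3.141, 1.369, 0.02]
force: [5.2, -0.1, -0.6]
grip_width: 0.0133
```

Request:
play_rows([
  [[-0.3,0,1.5,0,0,0,10],[0,0,0,0,0,0,10],[0,0,0,0,0,0,10]],
])

```text
time_s: 31.65
ee_pos: [0.564, 0.0827, 0.0591]
eef_rot: [-3.141, 1.366, 0.021]
force: [9.8, -0.1, -2.8]
grip_width: 0.0136
```

Request:
play_rows([
  [[-0.3,0,1.5,0,0,0,10],[0,0,0,0,0,0,10],[0,0,0,0,0,0,10]],
])

```text
time_s: 31.95
ee_pos: [0.5636, 0.0827, 0.0598]
eef_rot: [-3.14, 1.363, 0.021]
force: [16.1, 0.1, -2.1]
grip_width: 0.0135
```

Request:
play_rows([
  [[0.9,0,-4.6,0,0,0,10],[0,0,0,0,0,0,10],[0,0,0,0,0,0,10]],
])

```text
time_s: 32.25
ee_pos: [0.5648, 0.0827, 0.0575]
eef_rot: [3.141, 1.372, 0.02]
force: [-0.4, -0.1, -1.6]
grip_width: 0.0135
```

```bash
sed -i 's/^RX,RY,RYAW,RZ=.524/RX,RY,RYAW,RZ=.525/' wp.py
python3 - <<'E'
from wp import *
print(cur()[0].round(4),ctrl.get_obs()['force'])
prev=None
for z,tl in((.020,.2),(.0195,.15),(.019,.10),(.0185,.05),(.018,0)):
    p,r=target(-.098,-.075,z,tl,.0435,.013); print(p.round(4)); go(p,r)
    if prev: print('  rel',(prev[1].inv().apply(p-prev[0])*1000).round(1),(prev[1].inv()*r).as_rotvec().round(3))
    prev=(p,r)
E
```

```text
[0.5648 0.0827 0.0575] [-0.43547709 -0.06060523 -1.64034493]
[0.5655 0.0828 0.0563]
d_tool mm [ 1.4 -0.1 -0.4] rotvec [-0.      0.0016 -0.    ] world mm [ 0.7  0.1 -1.2]
[0.5672 0.0828 0.0501]
d_tool mm [ 7.8 -0.1 -0.8] rotvec [-0.     -0.0484 -0.    ] world mm [ 2.3  0.1 -7.5]
  rel [ 6.4 -0.  -0.4] [ 0.   -0.05 -0.  ]
[0.5686 0.0829 0.0438]
d_tool mm [14.2 -0.1 -0.9] rotvec [-0.     -0.0984 -0.    ] world mm [  3.7   0.2 -13.8]
  rel [ 6.4  0.  -0.4] [-0.   -0.05  0.  ]
[0.5697 0.0829 0.0374]
d_tool mm [20.7 -0.1 -0.8] rotvec [-0.     -0.1484 -0.    ] world mm [  4.8   0.2 -20.1]
  rel [ 6.4  0.  -0.5] [-0.   -0.05 -0.  ]
[0.5705 0.0829 0.031 ]
d_tool mm [27.1 -0.1 -0.3] rotvec [-0.     -0.1984 -0.    ] world mm [  5.6   0.2 -26.5]
  rel [ 6.4 -0.  -0.5] [ 0.   -0.05  0.  ]
```

Request:
play_rows([
  [[1.4,0,-0.4,0,0,0,10],[3.2,0,-0.2,0,-0.025,0,10],[3.2,0,-0.2,0,-0.025,0,10],[3.2,0,-0.2,0,-0.025,0,10],[3.2,0,-0.2,0,-0.025,0,10],[0,0,0,0,0,0,10],[0,0,0,0,0,0,10]],
])

```text
time_s: 32.95
ee_pos: [0.569, 0.0828, 0.044]
eef_rot: [3.141, 1.471, 0.02]
force: [-0.0, -0.4, -1.4]
grip_width: 0.0136
```

Request:
play_rows([
  [[3.2,0,-0.2,0,-0.025,0,10],[3.2,0,-0.2,0,-0.025,0,10],[0,0,0,0,0,0,10],[0,0,0,0,0,0,10]],
])

```text
time_s: 33.35
ee_pos: [0.57, 0.0828, 0.0377]
eef_rot: [3.141, 1.521, 0.019]
force: [-0.7, 0.0, -2.1]
grip_width: 0.0138
```

Run:
```python
from wp import *
from look import *
look('s23',310,200,440,295)
p,r=target(-.098,-.075,.0185,.0,.0435,.013);go(p,r)
```

```text
33.4 [0.5699 0.0828 0.0378] [-0.2  0.  -1.3] 0.013584565553548443
d_tool mm [ 6.3 -0.1 -0.2] rotvec [-0.   -0.05 -0.  ] world mm [ 0.5  0.1 -6.3]
```

View pics/s23d.png

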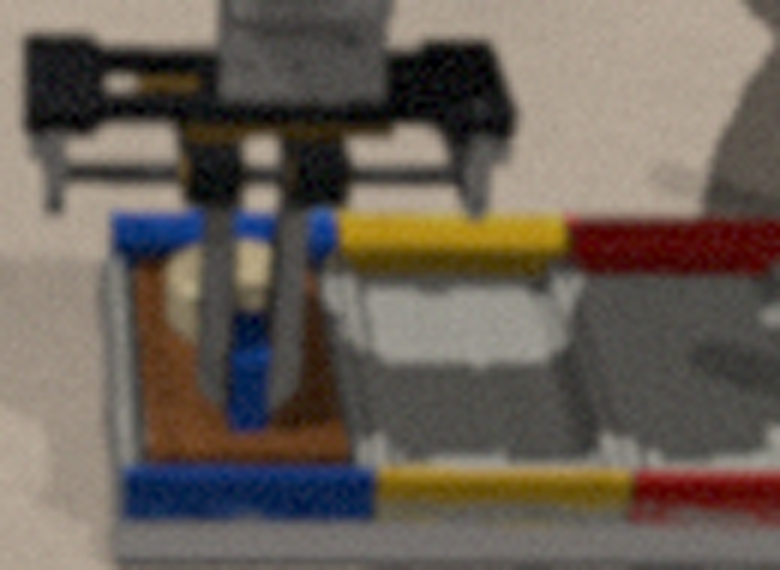

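Good: the plain end is under the lip and the grip end is just above the stop. Finishing the swing.

Request:
play_rows([
  [[3.2,0,-0.2,0,-0.025,0,10],[3.1,0,-0.2,0,-0.025,0,10],[0,0,0,0,0,0,10],[0,0,0,0,0,0,10]],
])

```text
time_s: 33.8
ee_pos: [0.5706, 0.0828, 0.0314]
eef_rot: [-0.12, 1.571, 3.042]
force: [0.1, -0.2, -1.8]
grip_width: 0.0137
```

Request:
play_rows([
  [[0.7,0,0,0,0,0,10],[0,0,0,0,0,0,10],[0,0,0,0,0,0,10]],
])

```text
time_s: 34.1
ee_pos: [0.5707, 0.0828, 0.0311]
eef_rot: [3.128, 1.57, 0.006]
force: [0.4, 0.1, 1.0]
grip_width: 0.014
```

Run:
```python
from look import *
look('s24',310,200,440,295)
```

```text
34.15 [0.5707 0.0828 0.0311] [ 0.6 -0.3 -0.2] 0.013593191094495338
```

View pics/s24d.png

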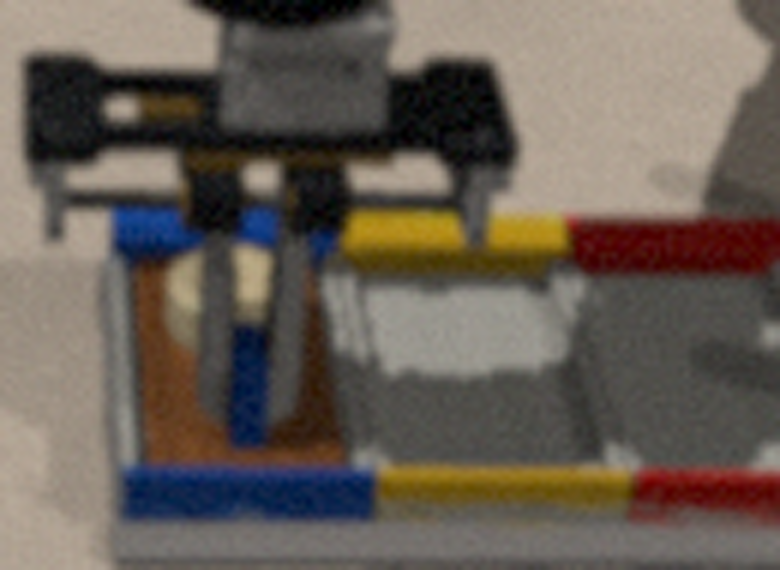

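Request:
play_rows([
  [[0,0,0,0,0,0,36],[0,0,0,0,0,0,36],[0,0,0,0,0,0,36],[-10,0,0,0,0,0,36],[-25,0,0,0,0,0,36],[-35,0,0,0,0,0,36],[-30,0,0,0,0,0,40],[0,0,0,0,0,0,40]],
])

```text
time_s: 34.95
ee_pos: [0.5724, 0.083, 0.136]
eef_rot: [-3.079, 1.563, 0.083]
force: [0.1, -0.4, 0.3]
grip_width: 0.0402
```

Run:
```python
from look import *
look('s25',310,200,440,295)
look('s25b',150,200,310,320)
look('t25',200,180,490,320,'top')
g=np.array([.4758+.045*np.cos(.117)-.003,-.2304+.045*np.sin(.117)]);print(g); go([g[0],g[1],.13],tgt(.117,0,-1))
```

```text
35.0 [0.5714 0.0829 0.1334] [-0.3 -0.6 -0.2] 0.039824752945096555
35.05 [0.5706 0.0828 0.1316] [-0.1  0.3 -0.3] 0.03986937099295112
35.1 [0.5702 0.0828 0.1306] [-0.1  0.2 -0.4] 0.03964893853885839
[ 0.51749235 -0.225147  ]
d_tool mm [  0.6 306.8  58.9] rotvec [-0.097   0.0006 -0.    ] world mm [ -52.7 -307.9   -0.6]
```

View pics/s25d.png

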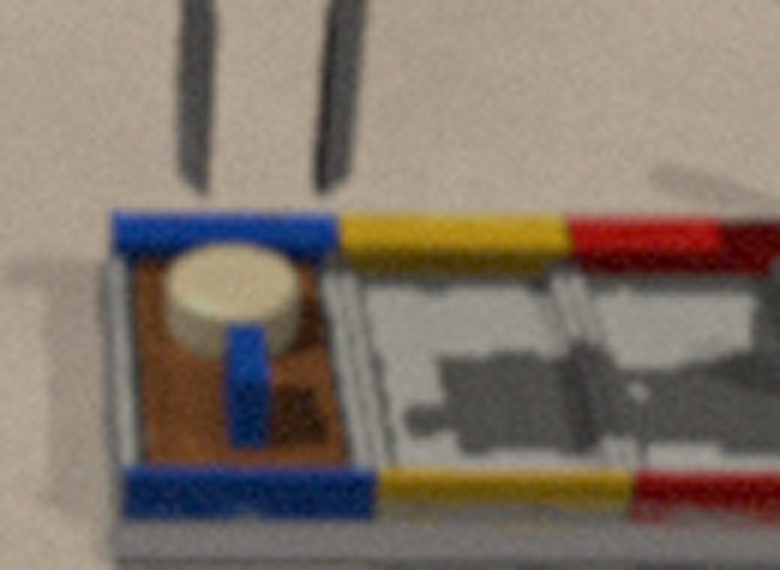

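View pics/s25bd.png

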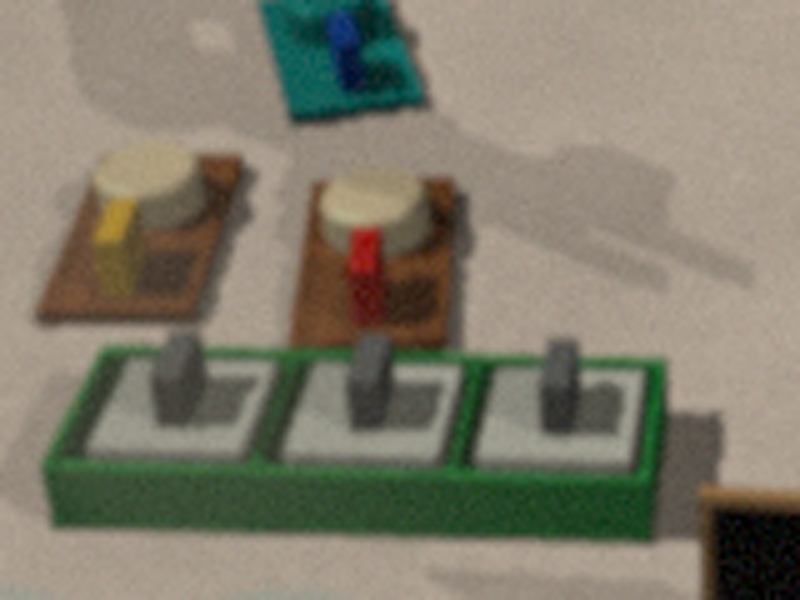

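View pics/t25d.png

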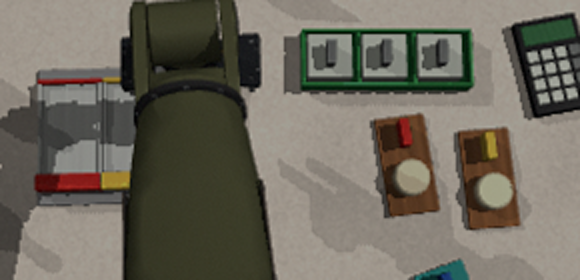

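Request:
play_rows([
  [[0,30,5.9,0,0,0,40],[0,31,5.9,0,0,0,40],[0,31,5.9,0,0,0,40],[0,31,5.9,0,0,0,40],[0,31,5.9,0,0,0,40],[0,31,5.9,0,0,0,40],[0,31,5.9,0,0,0,40],[0,31,5.9,0,0,0,40],[0,30,5.9,-0.048,0,0,40],[0,30,5.8,-0.049,0,0,40]],
])

```text
time_s: 36.1
ee_pos: [0.5183, -0.2265, 0.1296]
eef_rot: [-0.599, 1.568, 2.661]
force: [0.8, 1.2, 0.6]
grip_width: 0.0403
```

Request:
play_rows([
  [[25,0,0,0,0,0,40],[25,0,0,0,0,0,40],[20,0,0,0,0,0,40],[0,0,0,0,0,0,40],[0,0,0,0,0,0,40]],
])

```text
time_s: 36.6
ee_pos: [0.5191, -0.2254, 0.0607]
eef_rot: [-0.592, 1.569, 2.666]
force: [0.1, -1.0, 0.1]
grip_width: 0.0401
```

Run:
```python
from look import *
look('s26',180,210,260,270)
go([.5175,-.2251,.0175],tgt(.117,0,-1))
```

```text
36.65 [ 0.5195 -0.2256  0.0615] [ 0.2 -0.2  0.5] 0.03994202246901697
d_tool mm [44.  -0.7  1.9] rotvec [ 0.0001 -0.0002 -0.0002] world mm [ -2.    0.5 -44. ]
```

View pics/s26d.png

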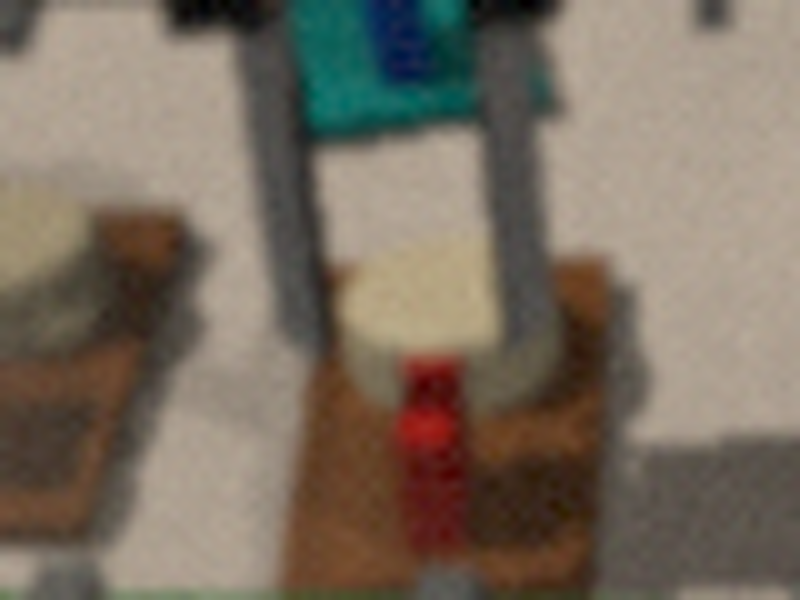

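Run:
```python
from fit import *
c=load('t25.png'); k=8
i=cv2.cvtColor(c['img'],cv2.COLOR_RGB2BGR)[230:300,378:468]; im=cv2.resize(i,None,fx=k,fy=k,interpolation=cv2.INTER_CUBIC)
for p in((.4758,-.2304,.117),(.4537,-.3528,.0556)):
    draw(im,c,box(p,-.075,.075,-.038,.038,0,.01),np.array([378,230]),k,(255,255,255));draw(im,c,box(p,.025,.065,-.007,.007,.01,.044),np.array([378,230]),k,(255,255,255))
cv2.imwrite('pics/t25z.png',im)
```

```text
(no output)
```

View pics/t25z.png

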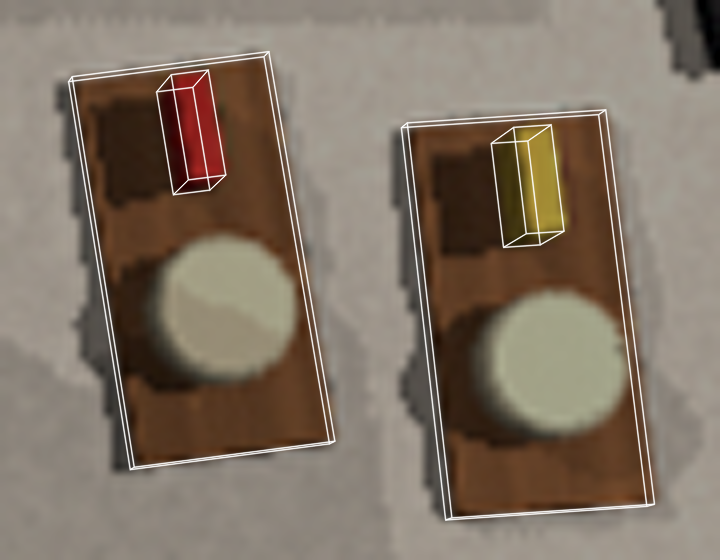

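Run:
```python
from fit import *
s=load('s26.png'); c,n=np.cos(.117),np.sin(.117)
for dx,z in((.008,.0615),(-.02,.044),(.02,.044),(.02,.01)): print(px(s,[.5195+c*dx,-.2256+n*dx,z])+[1.2,-.7])
g=(.4758,-.2304)
for lx,z in((.025,.044),(.065,.044),(.065,.01)): print(px(s,[g[0]+c*lx,g[1]+n*lx,z])+[1.2,-.7])
```

```text
[[221.14032165 245.04179141]]
[[222.66582281 244.89443504]]
[[221.50378832 253.94014704]]
[[222.88530612 265.60276189]]
[[222.775212   245.11626555]]
[[221.61569876 254.17594488]]
[[222.99639381 265.84350843]]
```

Request:
play_rows([
  [[20,-2,1,0,0,0,40],[20,0,0,0,0,0,40],[6,0,0,0,0,0,40],[0,0,0,0,0,0,40],[0,0,0,0,0,0,40]],
])

```text
time_s: 37.15
ee_pos: [0.5186, -0.2239, 0.0161]
eef_rot: [2.558, 1.569, -0.466]
force: [0.2, 0.1, 0.8]
grip_width: 0.0398
```

Run:
```python
from look import *
look('s27',180,220,260,280)
```

```text
37.2 [ 0.5187 -0.224   0.0162] [-0.3  0.   0.5] 0.03997648993207467
```

View pics/s27d.png

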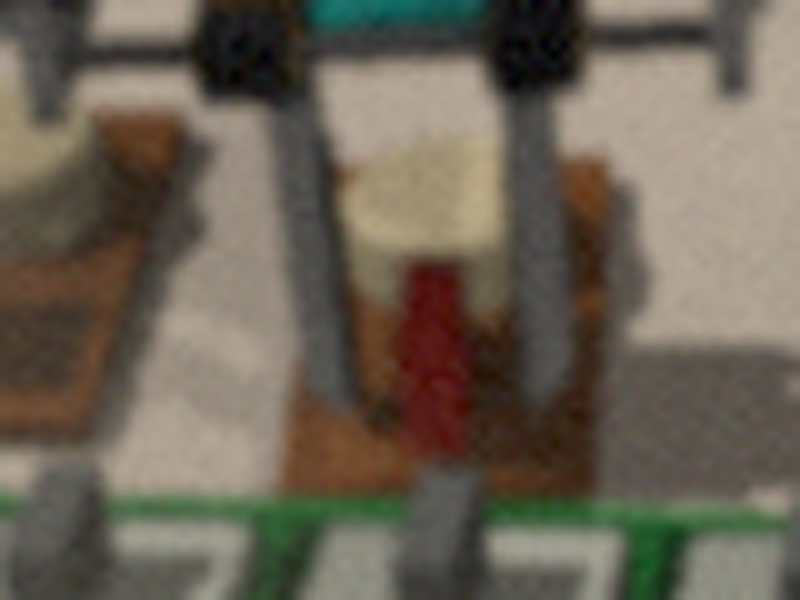

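Request:
play_rows([
  [[2.7,0,-2,0,0,0,40],[0,0,0,0,0,0,40],[0,0,0,0,0,0,10],[0,0,0,0,0,0,10],[0,0,0,0,0,0,10],[0,0,0,0,0,0,10],[0,0,0,0,0,0,10]],
], grip_force=55)

```text
time_s: 37.9
ee_pos: [0.52, -0.2234, 0.0122]
eef_rot: [2.419, 1.571, -0.606]
force: [0.5, -0.8, -0.0]
grip_width: 0.0136
```

Request:
play_rows([
  [[-3,0,0,0,0,0,10],[-5,0,0,0,0,0,10],[-15,0,0,0,0,0,10],[-25,0,0,0,0,0,10],[-35,0,0,0,0,0,10],[-32,0,0,0,0,0,10],[0,0,0,0,0,0,10]],
])

```text
time_s: 38.6
ee_pos: [0.5218, -0.2243, 0.1328]
eef_rot: [2.551, 1.563, -0.473]
force: [0.4, 0.2, -1.9]
grip_width: 0.0132
```

Run:
```python
from wp import *
from look import *
look('s28',160,170,280,260)
p,r=target(.098,-.052,.095,.2,.0435,.013);print(p);go(p,r)
```

```text
38.65 [ 0.5209 -0.2238  0.13  ] [-0.9  0.8 -1.8] 0.013575120097876394
[0.58458301 0.27921142 0.13128318]
d_tool mm [  -2.  -492.1 -122. ] rotvec [0.097  0.1959 0.0074] world mm [ 63.7 503.    1.3]
```

View pics/s28d.png

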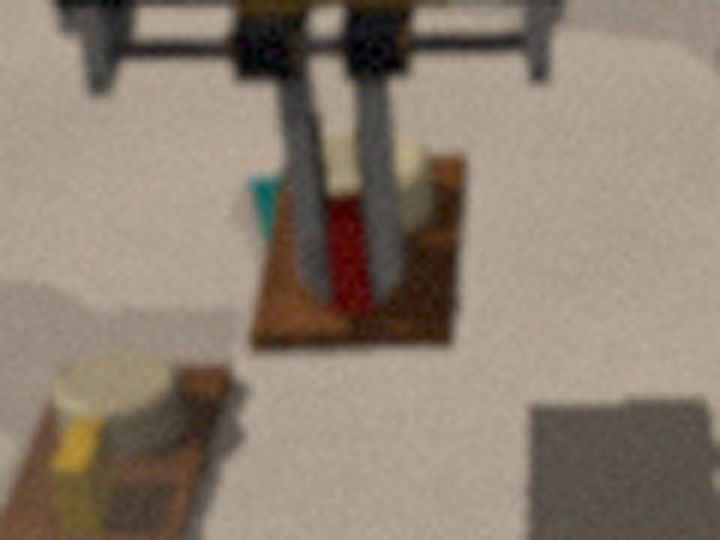

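Request:
play_rows([
  [[0,-15,-4,0,0,0,10],[0,-29,-7,0,0,0,10],[0,-29,-7,0,0,0,10],[0,-29,-7,0,0,0,10],[0,-29,-7,0,0,0,10],[0,-29,-7,0,0,0,10],[0,-29,-7,0,0,0,10],[0,-29,-7,0,0,0,10],[0,-29,-7,0,0,0,10],[0,-29,-7,0,0,0,10]],
])

```text
time_s: 39.65
ee_pos: [0.5534, 0.0605, 0.1259]
eef_rot: [-0.121, 1.568, 3.138]
force: [0.7, 0.2, -1.6]
grip_width: 0.014
```

Request:
play_rows([
  [[0,-29,-7,0,0,0,10],[0,-29,-7,0,0,0,10],[0,-29,-7,0,0,0,10],[0,-29,-7,0,0,0,10],[0,-29,-7,0,0,0,10],[0,-29,-8,0,0,0,10],[0,-26,-8,0,0,0,10],[0,-16,-4,0.0485,0,0,10],[0,0,0,0.0485,0,0,10],[0,0,0,0,0,0,10]],
])

```text
time_s: 40.65
ee_pos: [0.5826, 0.2803, 0.1256]
eef_rot: [0.362, 1.568, -2.759]
force: [-1.4, 0.5, -2.2]
grip_width: 0.0138
```

Request:
play_rows([
  [[0,0,0,0,0.05,0,10],[0,0,0,0,0.05,0,10],[0,0,0,0,0.05,0,10],[0,0,0,0,0.05,0,10],[0,0,0,0,0,0,10],[0,0,0,0,0,0,10]],
])

```text
time_s: 41.25
ee_pos: [0.5833, 0.2794, 0.127]
eef_rot: [3.14, 1.373, 0.019]
force: [0.0, -0.0, -1.9]
grip_width: 0.0137
```

Run:
```python
from wp import *
p,r=target(.098,-.052,.058,.2,.0435,.0122);print(p);go(p,r)
```

```text
[0.58474191 0.2792146  0.09349913]
d_tool mm [33.1  0.2  5.2] rotvec [ 0.0008  0.0019 -0.0002] world mm [  1.4  -0.2 -33.5]
```

Request:
play_rows([
  [[9.8,0,1.5,0,0,0,10],[9.8,0,1.5,0,0,0,10],[9.8,0,1.5,0,0,0,10],[3.7,0,0.7,0,0,0,10],[0,0,0,0,0,0,10],[0,0,0,0,0,0,10]],
])

```text
time_s: 41.85
ee_pos: [0.5854, 0.2795, 0.0939]
eef_rot: [-3.141, 1.371, 0.02]
force: [-0.2, -0.3, -2.2]
grip_width: 0.0137
```

Run:
```python
from wp import *
from look import *
look('s29',370,200,500,295)
p,r=target(.098,-.052,.022,.2,.0435,.0122);go(p,r)
s=load('s29.png'); b=bay(.098); t=cur()[0]
print(px(s,[bp(t,.02,.2,.0435,.0122,[.075,y,0]) for y in(.038,-.038)])+[1.2,-.7])
print(px(s,[[b[0]+.078,b[1]+.0016+y,.030] for y in(.049,-.049)])+[1.2,-.7])
```

```text
41.9 [0.5854 0.2796 0.0941] [-0.9 -0.1 -1.8] 0.0137896294343948
d_tool mm [35.7  0.4  8. ] rotvec [-0.     -0.0005  0.0002] world mm [ -0.7  -0.4 -36.6]
[[459.69570712 261.58873283]
 [425.43768398 261.3591788 ]]
[[457.54424004 278.30796685]
 [415.13575166 277.56450252]]
```

View pics/s29d.png

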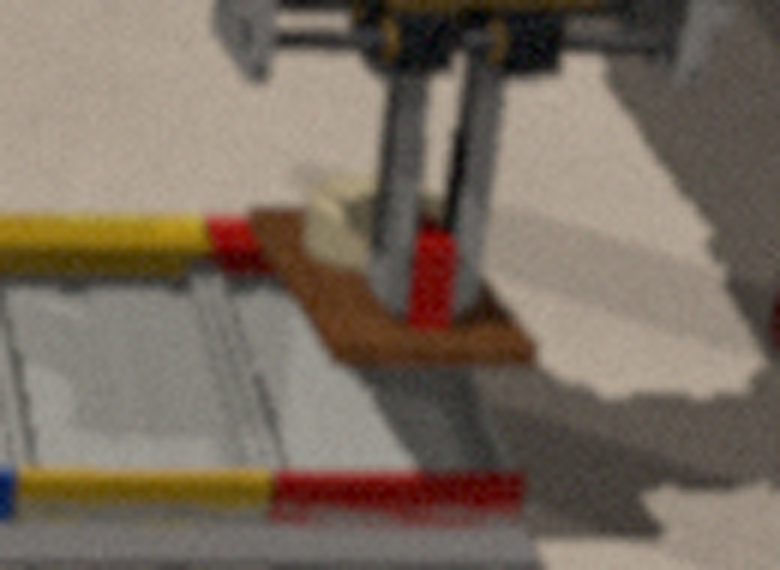

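Request:
play_rows([
  [[9.8,0,2,0,0,0,10],[9.8,0,2,0,0,0,10],[9.8,0,2,0,0,0,10],[6.3,0.4,1.6,0,0,0,10],[0,0,0,0,0,0,10],[0,0,0,0,0,0,10]],
])

```text
time_s: 42.5
ee_pos: [0.585, 0.2791, 0.0572]
eef_rot: [-3.142, 1.371, 0.02]
force: [-0.0, 0.0, -2.1]
grip_width: 0.0135
```

Request:
play_rows([
  [[-1,0,4.9,0,0,0,10],[-1,0,4.9,0,0,0,10],[-1,0,4.9,0,0,0,10],[-0.7,0,3.4,0,0,0,10],[0,0,0,0,0,0,10],[0,0,0,0,0,0,10]],
])

```text
time_s: 43.1
ee_pos: [0.5665, 0.2788, 0.0574]
eef_rot: [-3.141, 1.371, 0.021]
force: [-0.2, -1.2, -1.1]
grip_width: 0.0137
```

Request:
play_rows([
  [[-0.4,0,2,0,0,0,10],[0,0,0,0,0,0,10],[0,0,0,0,0,0,10]],
])

```text
time_s: 43.4
ee_pos: [0.5644, 0.2787, 0.0572]
eef_rot: [3.142, 1.371, 0.02]
force: [0.2, 1.1, -1.8]
grip_width: 0.0135
```

Request:
play_rows([
  [[-0.3,0,1.5,0,0,0,10],[0,0,0,0,0,0,10],[0,0,0,0,0,0,10]],
])

```text
time_s: 43.7
ee_pos: [0.5637, 0.2786, 0.0578]
eef_rot: [-3.14, 1.369, 0.022]
force: [5.8, -0.2, -2.5]
grip_width: 0.0135
```

Run:
```python
from wp import *
for z,tl in((.021,.2),(.018,0)):
    p,r=target(.098,-.075,z,tl,.047,.0122); print(p.round(4)); go(p,r)
```

```text
[0.5652 0.2788 0.0572]
d_tool mm [ 0.9 -0.2 -1.3] rotvec [-0.     -0.0023  0.0004] world mm [ 1.5  0.2 -0.6]
[0.57   0.2789 0.0302]
d_tool mm [28.3 -0.1 -0.6] rotvec [ 0.     -0.2023  0.0004] world mm [  6.3   0.3 -27.6]
```

Request:
play_rows([
  [[0.5,0,-2.3,0,0,0,10],[3.3,0,-0.2,0,-0.025,0,10],[3.3,0,-0.2,0,-0.025,0,10],[3.3,0,-0.2,0,-0.025,0,10],[3.3,0,-0.2,0,-0.025,0,10],[3.3,0,-0.2,0,-0.025,0,10],[0,0,0,0,0,0,10],[0,0,0,0,0,0,10]],
])

```text
time_s: 44.5
ee_pos: [0.5687, 0.2787, 0.0408]
eef_rot: [3.14, 1.496, 0.018]
force: [-0.3, -0.7, -1.8]
grip_width: 0.0135
```

Run:
```python
from wp import *
from look import *
look('s30',370,200,500,295)
p,r=target(.098,-.075,.0185,0,.047,.0122); go(p,r)
```

```text
44.55 [0.5686 0.2787 0.041 ] [-0.5  0.7 -1.8] 0.013458512345670949
d_tool mm [10.4 -0.2 -0.6] rotvec [-0.     -0.0752 -0.0001] world mm [  1.4   0.2 -10.3]
```

View pics/s30d.png

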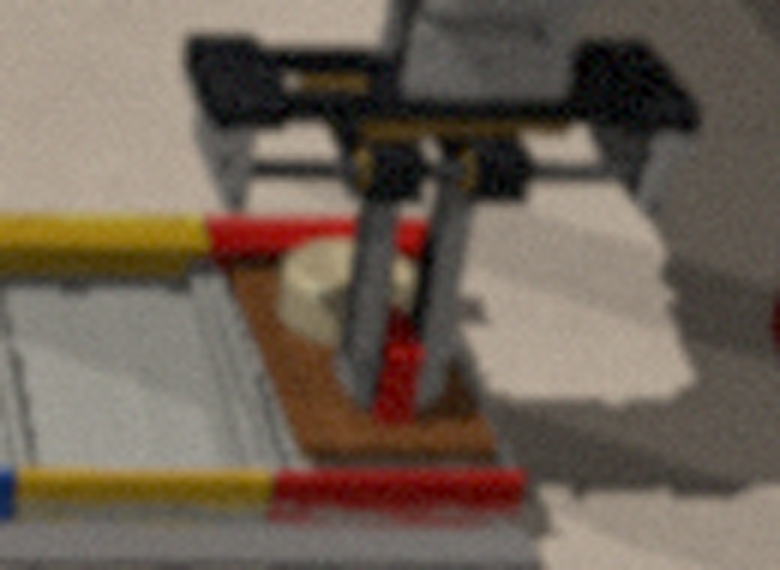

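Request:
play_rows([
  [[3.4,0,-0.2,0,-0.025,0,10],[3.4,0,-0.2,0,-0.025,0,10],[3.4,0,-0.2,0,-0.025,0,10],[0,0,0,0,0,0,10],[0,0,0,0,0,0,10]],
])

```text
time_s: 45.05
ee_pos: [0.5698, 0.2787, 0.0306]
eef_rot: [0.645, 1.57, -2.476]
force: [-0.4, 0.2, -2.0]
grip_width: 0.0138
```

Request:
play_rows([
  [[0.7,0,0,0,0,0,10],[0,0,0,0,0,0,10],[0,0,0,0,0,0,10]],
])

```text
time_s: 45.35
ee_pos: [0.5697, 0.2788, 0.0303]
eef_rot: [3.118, 1.571, -0.004]
force: [-0.7, -0.7, -1.1]
grip_width: 0.0136
```

Run:
```python
from look import *
look('s31',370,200,500,295)
```

```text
45.4 [0.5697 0.2788 0.0303] [ 0.7  0.1 -2.2] 0.013593381811781673
```

View pics/s31d.png

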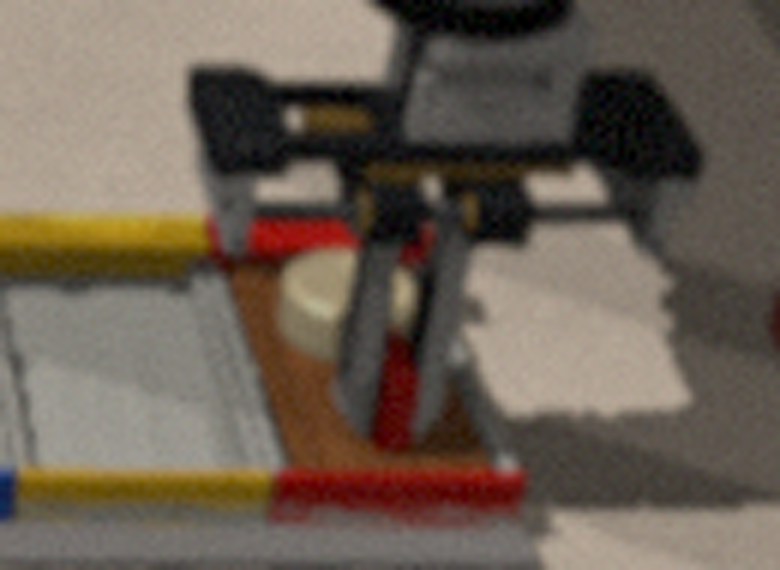

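Behind the stop. Releasing.

Request:
play_rows([
  [[0,0,0,0,0,0,36],[0,0,0,0,0,0,36],[0,0,0,0,0,0,36],[-10,0,0,0,0,0,36],[-25,0,0,0,0,0,36],[-35,0,0,0,0,0,36],[-30,0,0,0,0,0,40],[0,0,0,0,0,0,40]],
])

```text
time_s: 46.2
ee_pos: [0.5715, 0.2796, 0.1358]
eef_rot: [-2.763, 1.563, 0.398]
force: [0.6, 0.2, 0.0]
grip_width: 0.0396
```

Run:
```python
from look import *
from fit import *
look('s32',320,215,480,305)
look('s32b',150,200,310,320)
look('t32',200,180,490,320,'top')
c=load('t32.png'); k=8
im=cv2.resize(cv2.cvtColor(c['img'],cv2.COLOR_RGB2BGR)[230:300,378:468],None,fx=k,fy=k,interpolation=cv2.INTER_CUBIC)
p=(.4537,-.3528,.0556)
draw(im,c,box(p,-.075,.075,-.038,.038,0,.01),np.array([378,230]),k,(255,255,255));draw(im,c,box(p,.025,.065,-.007,.007,.01,.044),np.array([378,230]),k,(255,255,255))
cv2.imwrite('pics/t32z.png',im)
g=np.array([.4537+.045-.003,-.3528+.045*np.sin(.0556)+.0015]);print(g); go([g[0],g[1],.13],tgt(.0556,0,-1))
```

```text
46.25 [0.5706 0.2792 0.133 ] [-0.2  0.1 -1.1] 0.03991327191074219
46.3 [0.5699 0.2788 0.131 ] [-0.3 -0.7 -1.5] 0.04008405853551535
46.35 [0.5695 0.2786 0.1298] [ 0.2 -0.6 -0.6] 0.04042259188819243
[ 0.4957     -0.34879929]
d_tool mm [  0.  625.8  86.3] rotvec [-0.0356  0.0006 -0.0002] world mm [-7.380e+01 -6.274e+02  2.000e-01]
```

View pics/s32d.png

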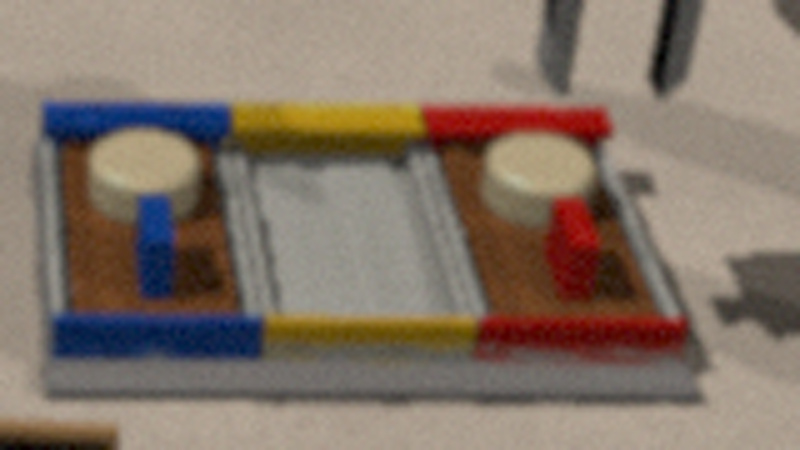

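View pics/t32z.png

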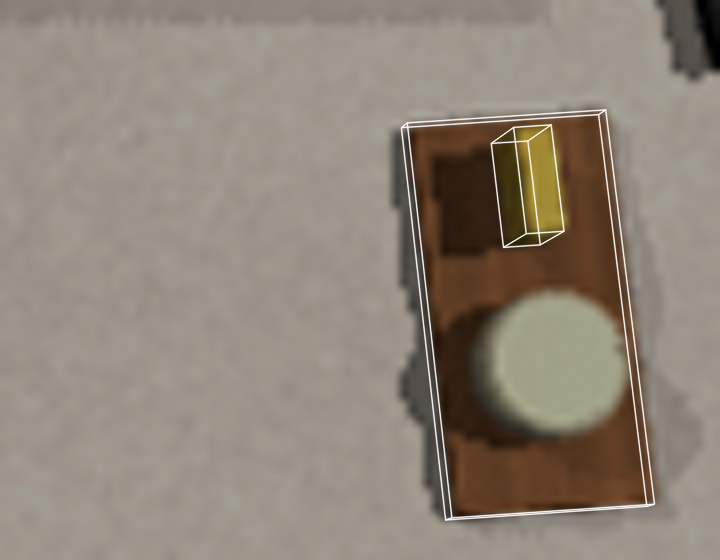

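View pics/s32bd.png

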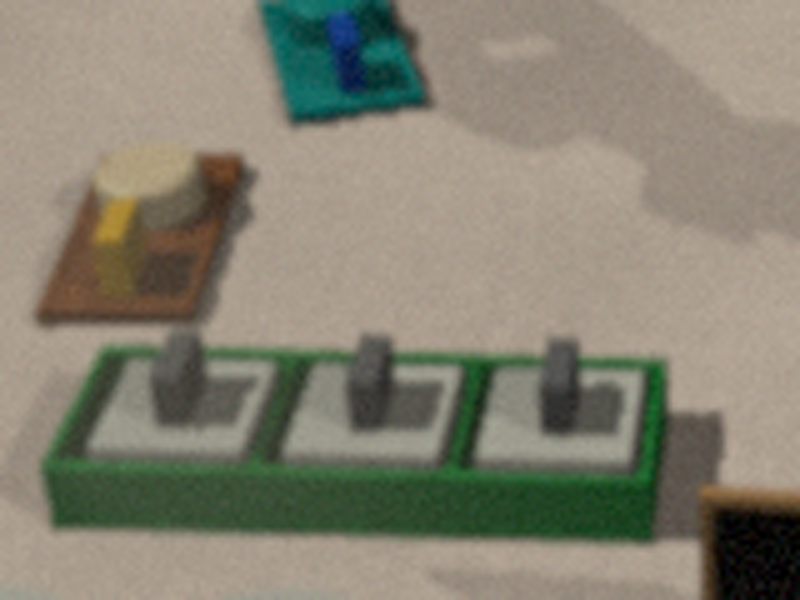

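Request:
play_rows([
  [[0,15,2,0,0,0,40],[0,30,4.1,0,0,0,40],[0,30,4.1,0,0,0,40],[0,30,4.1,0,0,0,40],[0,30,4.1,0,0,0,40],[0,30,4.1,0,0,0,40],[0,30,4.1,0,0,0,40],[0,30,4.1,0,0,0,40],[0,30,4.1,0,0,0,40],[0,30,4.1,0,0,0,40]],
])

```text
time_s: 47.35
ee_pos: [0.5354, -0.0089, 0.1293]
eef_rot: [-0.049, 1.569, 3.112]
force: [-0.2, -0.4, -0.2]
grip_width: 0.0402
```

Request:
play_rows([
  [[0,30,4.1,0,0,0,40],[0,30,4.1,0,0,0,40],[0,30,4.1,0,0,0,40],[0,30,4.1,0,0,0,40],[0,30,4.1,0,0,0,40],[0,30,4.1,0,0,0,40],[0,30,4.1,0,0,0,40],[0,30,4.1,0,0,0,40],[0,30,4.1,0,0,0,40],[0,30,4.1,0,0,0,40]],
])

```text
time_s: 48.35
ee_pos: [0.5001, -0.3092, 0.1292]
eef_rot: [-0.58, 1.569, 2.581]
force: [-0.3, 0.0, -0.6]
grip_width: 0.0398
```

Request:
play_rows([
  [[0,30,4.1,0,0,0,40],[0,11,2,-0.0356,0,0,40],[25,0,0,0,0,0,40],[25,0,0,0,0,0,40],[18,0,0,0,0,0,40],[0,0,0,0,0,0,40],[0,0,0,0,0,0,40]],
])

```text
time_s: 49.05
ee_pos: [0.4957, -0.349, 0.0622]
eef_rot: [-0.687, 1.57, 2.51]
force: [0.8, 0.0, 0.2]
grip_width: 0.0398
```

Run:
```python
from look import *
look('s33',130,210,210,270)
go([.4957,-.3488,.0165],tgt(.0556,0,-1))
```

```text
49.1 [ 0.4961 -0.3492  0.0629] [-0.7 -0.3 -0.3] 0.040113653051578615
d_tool mm [46.4 -0.5  0.4] rotvec [-0.0003 -0.0004 -0.0004] world mm [ -0.4   0.4 -46.4]
```

View pics/s33d.png

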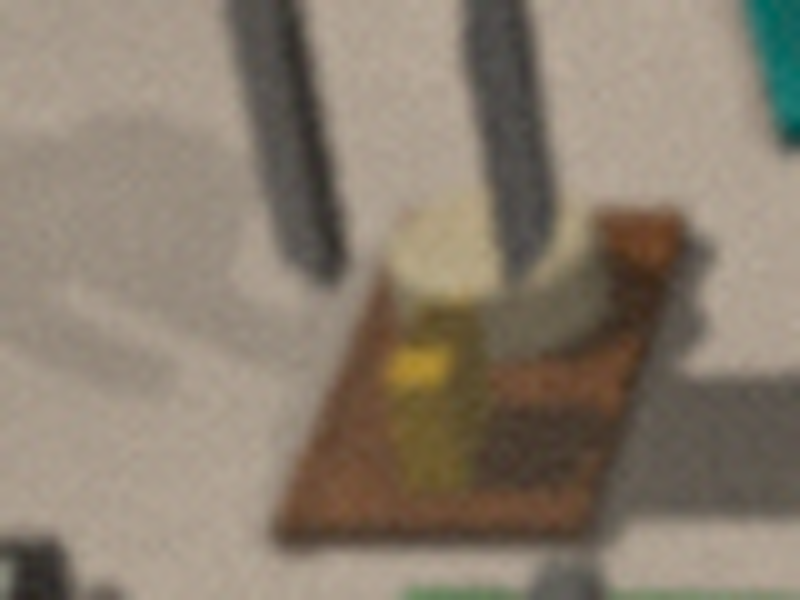

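Request:
play_rows([
  [[20,0,0,0,0,0,40],[18,0,0,0,0,0,40],[8.5,0,0,0,0,0,40],[0,0,0,0,0,0,40],[0,0,0,0,0,0,40]],
])

```text
time_s: 49.6
ee_pos: [0.4967, -0.3492, 0.0168]
eef_rot: [2.418, 1.57, -0.668]
force: [-0.0, -0.5, -0.1]
grip_width: 0.04
```

Run:
```python
from look import *
look('s34',130,220,210,280)
```

```text
49.65 [ 0.4968 -0.3492  0.0169] [-0.9  0.1  0.5] 0.04012510498684214
```

View pics/s34d.png

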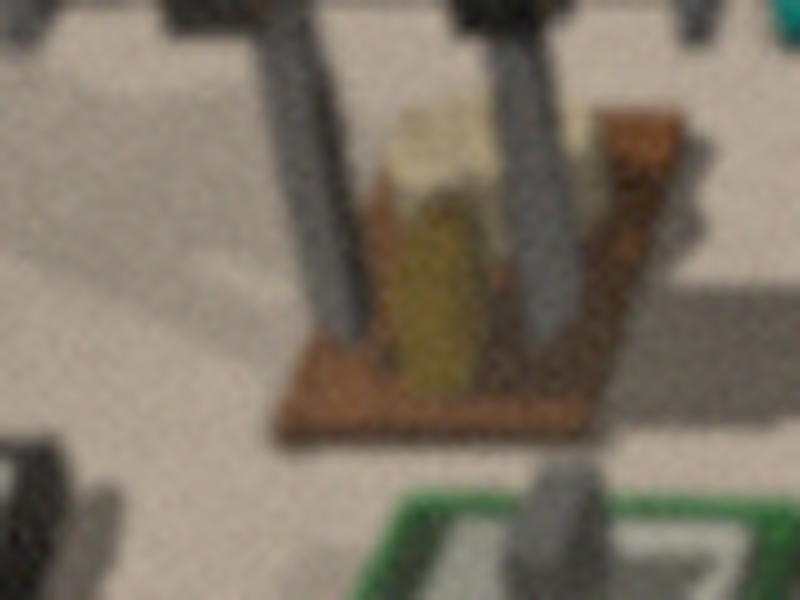

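Request:
play_rows([
  [[3.5,0,1,0,0,0,40],[0,0,0,0,0,0,40],[0,0,0,0,0,0,10],[0,0,0,0,0,0,10],[0,0,0,0,0,0,10],[0,0,0,0,0,0,10],[0,0,0,0,0,0,10]],
], grip_force=55)

```text
time_s: 50.35
ee_pos: [0.4954, -0.3489, 0.0123]
eef_rot: [2.453, 1.571, -0.633]
force: [0.2, -0.3, 0.3]
grip_width: 0.0138
```

Request:
play_rows([
  [[-3,0,0,0,0,0,10],[-5,0,0,0,0,0,10],[-15,0,0,0,0,0,10],[-25,0,0,0,0,0,10],[-35,0,0,0,0,0,10],[-32,0,0,0,0,0,10],[0,0,0,0,0,0,10]],
])

```text
time_s: 51.05
ee_pos: [0.4969, -0.3501, 0.1332]
eef_rot: [2.416, 1.562, -0.67]
force: [0.4, 0.7, -1.0]
grip_width: 0.0136
```

Run:
```python
from wp import *
from look import *
look('s35',110,170,230,260)
p,r=target(0,-.052,.095,.2,.046,.013);print(p);go(p,r)
```

```text
51.1 [ 0.4961 -0.3494  0.1302] [ 0.1 -0.3 -2.6] 0.013682229632906847
[0.58899255 0.18128002 0.13177985]
d_tool mm [  -2.8 -524.7 -122.3] rotvec [0.0358 0.1964 0.0005] world mm [ 92.9 530.7   1.6]
```

View pics/s35d.png

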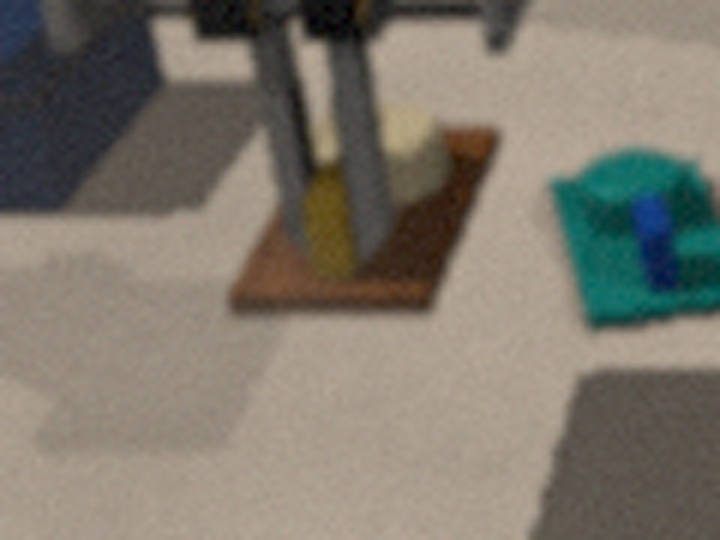

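Request:
play_rows([
  [[0,-15,-4,0,0,0,10],[0,-29,-7,0,0,0,10],[0,-29,-7,0,0,0,10],[0,-29,-7,0,0,0,10],[0,-29,-7,0,0,0,10],[0,-29,-7,0,0,0,10],[0,-29,-7,0,0,0,10],[0,-29,-7,0,0,0,10],[0,-29,-7,0,0,0,10],[0,-29,-7,0,0,0,10]],
])

```text
time_s: 52.1
ee_pos: [0.5461, -0.0674, 0.126]
eef_rot: [-0.28, 1.568, 2.917]
force: [1.1, -1.4, -2.3]
grip_width: 0.0137
```

Request:
play_rows([
  [[0,-29,-7,0,0,0,10],[0,-29,-7,0,0,0,10],[0,-29,-7,0,0,0,10],[0,-29,-7,0,0,0,10],[0,-29,-7,0,0,0,10],[0,-29,-7,0,0,0,10],[0,-29,-6,0,0,0,10],[0,-29,-5,0,0,0,10],[0,-17,-2.3,0.0358,0,0,10],[0,0,0,0,0,0,10]],
])

```text
time_s: 53.1
ee_pos: [0.587, 0.1845, 0.1257]
eef_rot: [0.119, 1.568, -3.001]
force: [1.2, 0.1, -1.7]
grip_width: 0.0139
```

Request:
play_rows([
  [[0,0,0,0,0.05,0,10],[0,0,0,0,0.05,0,10],[0,0,0,0,0.05,0,10],[0,0,0,0,0.05,0,10],[0,0,0,0,0,0,10],[0,0,0,0,0,0,10]],
])

```text
time_s: 53.7
ee_pos: [0.5878, 0.1818, 0.1269]
eef_rot: [3.14, 1.373, 0.018]
force: [-0.6, -0.3, -1.6]
grip_width: 0.0135
```

Run:
```python
from wp import *
p,r=target(0,-.052,.058,.2,.046,.0123);print(p);go(p,r)
```

```text
[0.58913159 0.1812828  0.09409381]
d_tool mm [32.4  0.5  5.1] rotvec [ 0.0001  0.0021 -0.0003] world mm [  1.4  -0.5 -32.8]
```

Request:
play_rows([
  [[9.8,0.5,1.5,0,0,0,10],[9.8,0,1.5,0,0,0,10],[9.8,0,1.5,0,0,0,10],[3,0,0.6,0,0,0,10],[0,0,0,0,0,0,10],[0,0,0,0,0,0,10]],
])

```text
time_s: 54.3
ee_pos: [0.5898, 0.1817, 0.0946]
eef_rot: [-3.141, 1.371, 0.02]
force: [1.3, 0.5, -2.6]
grip_width: 0.0139
```

Run:
```python
from wp import *
from look import *
look('s36',330,200,460,295)
p,r=target(0,-.052,.022,.2,.046,.0123);go(p,r)
s=load('s36.png'); b=bay(0); t=cur()[0]
print(px(s,[bp(t,.02,.2,.046,.0123,[.075,y,0]) for y in(.038,-.038)])+[1.2,-.7])
```

```text
54.35 [0.5899 0.1817 0.0948] [-0.9 -0.3 -1.2] 0.013667261957295148
d_tool mm [35.8  0.4  8.1] rotvec [-0.0002 -0.0006  0.0001] world mm [ -0.8  -0.4 -36.7]
[[415.532476   261.26158642]
 [381.0411237  261.03038795]]
```

View pics/s36d.png

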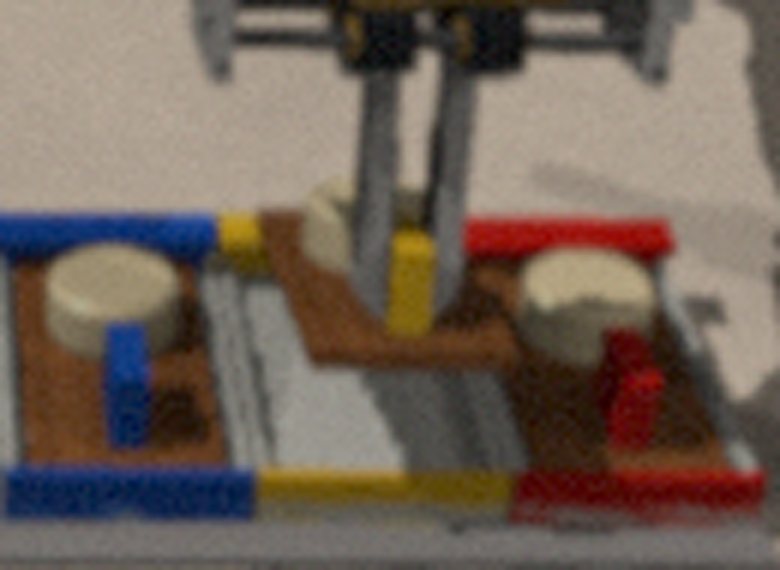

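Request:
play_rows([
  [[9.8,0,2,0,0,0,10],[9.8,0,2,0,0,0,10],[9.8,0,2,0,0,0,10],[6.4,0.4,1.7,0,0,0,10],[0,0,0,0,0,0,10],[0,0,0,0,0,0,10]],
])

```text
time_s: 54.95
ee_pos: [0.5893, 0.1813, 0.0578]
eef_rot: [3.142, 1.371, 0.02]
force: [0.4, 0.2, -1.9]
grip_width: 0.0132
```

Request:
play_rows([
  [[-1,0,4.9,0,0,0,10],[-1,0,4.9,0,0,0,10],[-1,0,4.9,0,0,0,10],[-0.7,0,3.4,0,0,0,10],[0,0,0,0,0,0,10],[0,0,0,0,0,0,10]],
])

```text
time_s: 55.55
ee_pos: [0.5709, 0.1809, 0.0581]
eef_rot: [-3.141, 1.37, 0.02]
force: [-0.1, 0.1, -1.5]
grip_width: 0.0136
```

Request:
play_rows([
  [[-0.4,0,2,0,0,0,10],[0,0,0,0,0,0,10],[0,0,0,0,0,0,10]],
])

```text
time_s: 55.85
ee_pos: [0.5687, 0.1808, 0.0578]
eef_rot: [3.142, 1.371, 0.02]
force: [-0.7, 1.1, -1.9]
grip_width: 0.0133
```

Request:
play_rows([
  [[-0.3,0,1.5,0,0,0,10],[0,0,0,0,0,0,10],[0,0,0,0,0,0,10]],
])

```text
time_s: 56.15
ee_pos: [0.5672, 0.1808, 0.0579]
eef_rot: [-3.141, 1.371, 0.02]
force: [-0.3, 0.5, -1.4]
grip_width: 0.0135
```

Request:
play_rows([
  [[-0.3,0,1.5,0,0,0,10],[0,0,0,0,0,0,10],[0,0,0,0,0,0,10]],
])

```text
time_s: 56.45
ee_pos: [0.5657, 0.1808, 0.0579]
eef_rot: [-3.141, 1.371, 0.02]
force: [0.5, 0.2, -2.0]
grip_width: 0.0139
```

Request:
play_rows([
  [[-0.3,0,1.5,0,0,0,10],[0,0,0,0,0,0,10],[0,0,0,0,0,0,10]],
])

```text
time_s: 56.75
ee_pos: [0.5641, 0.1807, 0.0579]
eef_rot: [-3.142, 1.371, 0.02]
force: [-0.1, 0.3, -2.2]
grip_width: 0.0139
```

Request:
play_rows([
  [[-0.3,0,1.5,0,0,0,10],[0,0,0,0,0,0,10],[0,0,0,0,0,0,10]],
])

```text
time_s: 57.05
ee_pos: [0.5626, 0.1807, 0.0579]
eef_rot: [-3.141, 1.371, 0.02]
force: [0.1, 0.0, -2.1]
grip_width: 0.0135
```

Run:
```python
from look import *
look('s37',330,200,460,295)
```

```text
57.1 [0.5626 0.1807 0.0578] [ 0.9  0.8 -1.4] 0.013959379470939826
```

View pics/s37d.png

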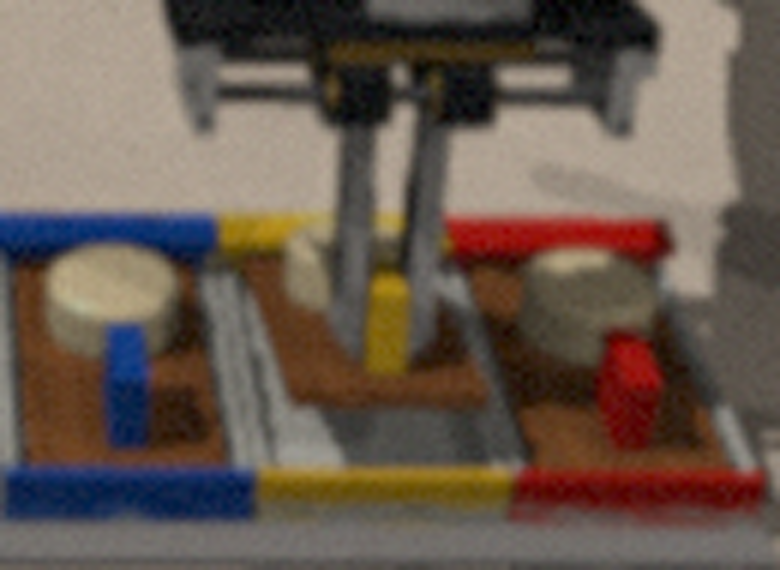

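Request:
play_rows([
  [[-0.3,0,1.5,0,0,0,10],[0,0,0,0,0,0,10],[0,0,0,0,0,0,10]],
])

```text
time_s: 57.4
ee_pos: [0.5622, 0.1807, 0.0585]
eef_rot: [-3.14, 1.368, 0.022]
force: [6.0, -0.5, -2.3]
grip_width: 0.0136
```

Request:
play_rows([
  [[-0.3,0,1.5,0,0,0,10],[0,0,0,0,0,0,10],[0,0,0,0,0,0,10]],
])

```text
time_s: 57.7
ee_pos: [0.5618, 0.1807, 0.0592]
eef_rot: [-3.138, 1.365, 0.023]
force: [12.4, -1.0, -2.5]
grip_width: 0.0133
```

Run:
```python
from wp import *
for z,tl in((.021,.2),(.018,0)):
    p,r=target(0,-.075,z,tl,.0433,.0123); print(p.round(4)); go(p,r)
```

```text
[0.5635 0.1808 0.0566]
d_tool mm [ 2.9 -0.1 -1.1] rotvec [-0.0003 -0.006   0.0007] world mm [ 1.7  0.1 -2.6]
[0.5683 0.1809 0.0303]
d_tool mm [29.6 -0.  -0.4] rotvec [-2.00e-04 -2.06e-01  7.00e-04] world mm [  6.5   0.2 -28.9]
```

Request:
play_rows([
  [[1.5,0,-3.9,0,0,0,10],[3.2,0,-0.2,0,-0.025,0,10],[3.2,0,-0.2,0,-0.025,0,10],[3.2,0,-0.2,0,-0.025,0,10],[3.2,0,-0.2,0,-0.025,0,10],[3.2,0,-0.2,0,-0.025,0,10],[0,0,0,0,0,0,10],[0,0,0,0,0,0,10]],
])

```text
time_s: 58.5
ee_pos: [0.5671, 0.1807, 0.0412]
eef_rot: [3.14, 1.496, 0.019]
force: [0.9, -0.3, -2.0]
grip_width: 0.0135
```

Run:
```python
from wp import *
from look import *
look('s38',330,200,460,295)
p,r=target(0,-.075,.0185,0,.0433,.0123); go(p,r)
```

```text
58.55 [0.567  0.1808 0.0414] [-0.2  0.2 -1.5] 0.013775511897329505
d_tool mm [10.7 -0.1 -0.5] rotvec [-0.0002 -0.0751 -0.0001] world mm [  1.3   0.1 -10.6]
```

View pics/s38d.png

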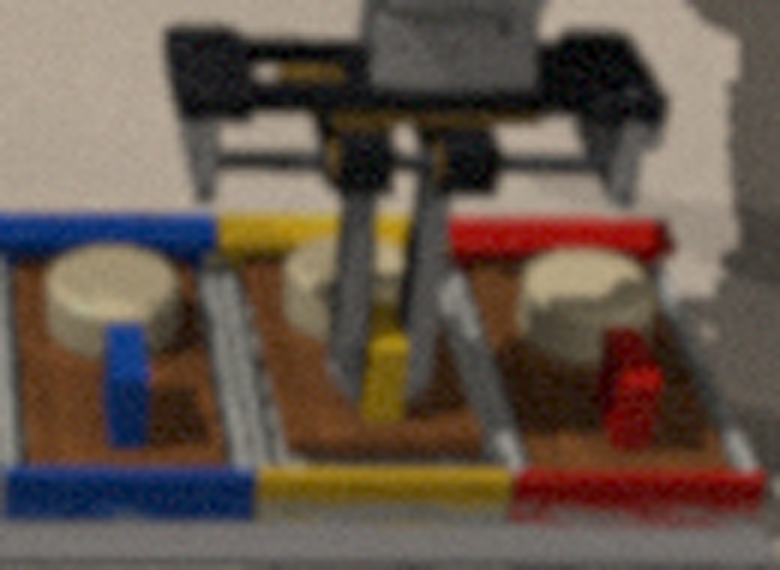

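Request:
play_rows([
  [[3.5,0,-0.2,0,-0.025,0,10],[3.5,0,-0.2,0,-0.025,0,10],[3.5,0,-0.2,0,-0.025,0,10],[0,0,0,0,0,0,10],[0,0,0,0,0,0,10]],
])

```text
time_s: 59.05
ee_pos: [0.5682, 0.1807, 0.0307]
eef_rot: [0.435, 1.57, -2.687]
force: [0.1, 0.7, -1.7]
grip_width: 0.0137
```

Request:
play_rows([
  [[0.7,0,0,0,0,0,10],[0,0,0,0,0,0,10],[0,0,0,0,0,0,10]],
])

```text
time_s: 59.35
ee_pos: [0.5681, 0.1808, 0.0304]
eef_rot: [-3.071, 1.571, 0.09]
force: [0.2, -0.2, -1.7]
grip_width: 0.0136
```

Run:
```python
from look import *
look('s39',330,200,460,295)
```

```text
59.4 [0.5681 0.1808 0.0304] [ 0.3  0.5 -1.5] 0.01331948264730459
```

View pics/s39d.png

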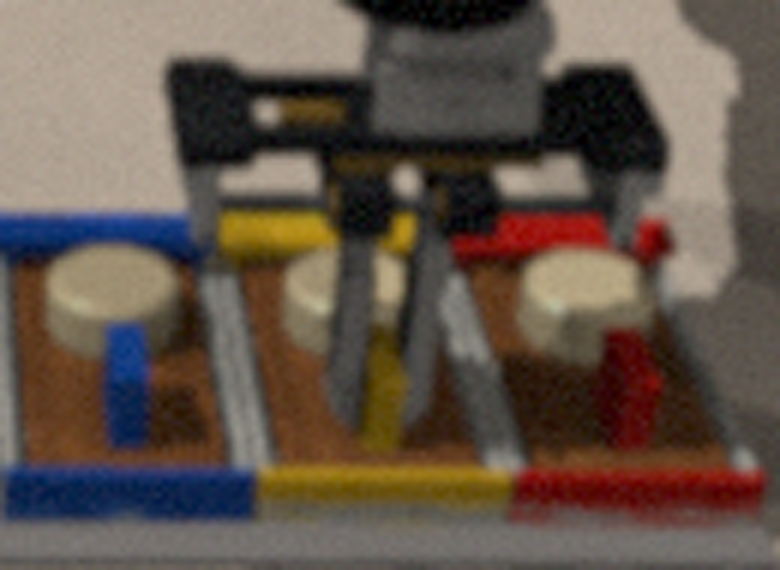

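Seated behind the stop. I'll release, lift and retreat to the middle for a final inspection.

Request:
play_rows([
  [[0,0,0,0,0,0,36],[0,0,0,0,0,0,36],[0,0,0,0,0,0,36],[-10,0,0,0,0,0,36],[-25,0,0,0,0,0,36],[-35,0,0,0,0,0,36],[-40,0,0,0,0,0,36],[-20,15,10,0,0,0,36],[0,25,15,0,0,0,36],[0,25,15,0,0,0,36]],
])

```text
time_s: 60.4
ee_pos: [0.5292, 0.1145, 0.1617]
eef_rot: [-3.028, 1.569, 0.134]
force: [1.2, -0.7, -1.0]
grip_width: 0.0358
```

Request:
play_rows([
  [[0,25,15,0,0,0,36],[0,25,15,0,0,0,36],[0,25,15,0,0,0,36],[0,25,15,0,0,0,36],[0,20,15,0,0,0,36],[0,0,0,0,0,0,36],[0,0,0,0,0,0,36]],
])

```text
time_s: 61.1
ee_pos: [0.4572, -0.0065, 0.1611]
eef_rot: [3.096, 1.569, -0.026]
force: [0.1, 1.2, 0.3]
grip_width: 0.0358
```

Run:
```python
from look import *
from ov import *
look('s40',315,215,475,305); look('t40',200,180,490,320,'top')
for n,c0 in(('s40',(150,200,310,320)),):
    c=load(n+'.png'); x0,y0,x1,y1=c0
    cv2.imwrite('pics/s40c.png',cv2.resize(cv2.cvtColor(c['img'],cv2.COLOR_RGB2BGR)[y0:y1,x0:x1],None,fx=5,fy=5,interpolation=cv2.INTER_CUBIC))
# overlay of ideal home boards (scene, shifted)
s=load('s40.png'); im=cv2.resize(cv2.cvtColor(s['img'],cv2.COLOR_RGB2BGR)[215:305,315:475],None,fx=5,fy=5,interpolation=cv2.INTER_CUBIC)
for off in(-.098,0,.098):
    p=(.525-off*.02,.180+off,.02)
    for b in((-.075,.075,-.038,.038,.018,.028),(.025,.065,-.007,.007,.028,.062)):
        draw(im,s,box(p,*b),np.array([315-1.2,215+.7]),5,(255,255,255))
cv2.imwrite('pics/s40o.png',im)
```

```text
61.15 [ 0.4573 -0.0061  0.1609] [-0.6 -0.2  0.5] 0.03592186869202233
61.2 [ 0.4573 -0.0059  0.1607] [-0.4  0.3  0.6] 0.03539149704083973
```

View pics/s40d.png

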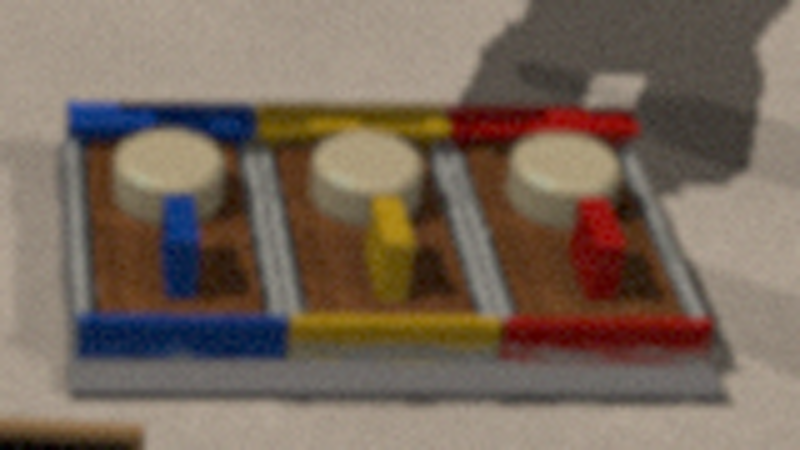

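View pics/s40o.png

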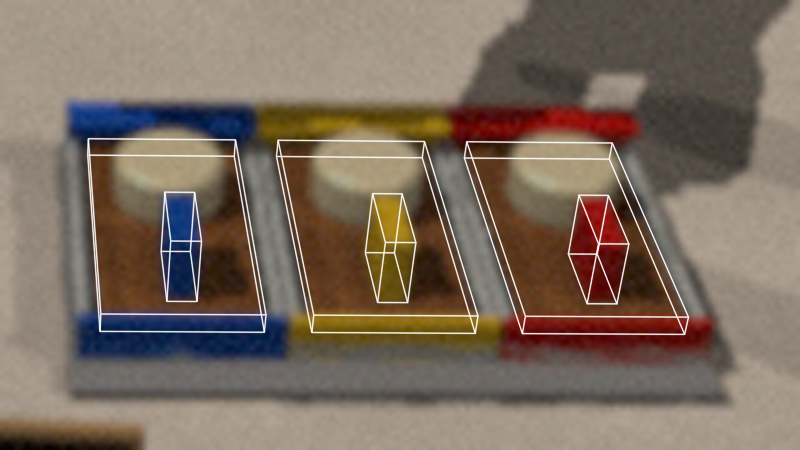

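View pics/s40c.png

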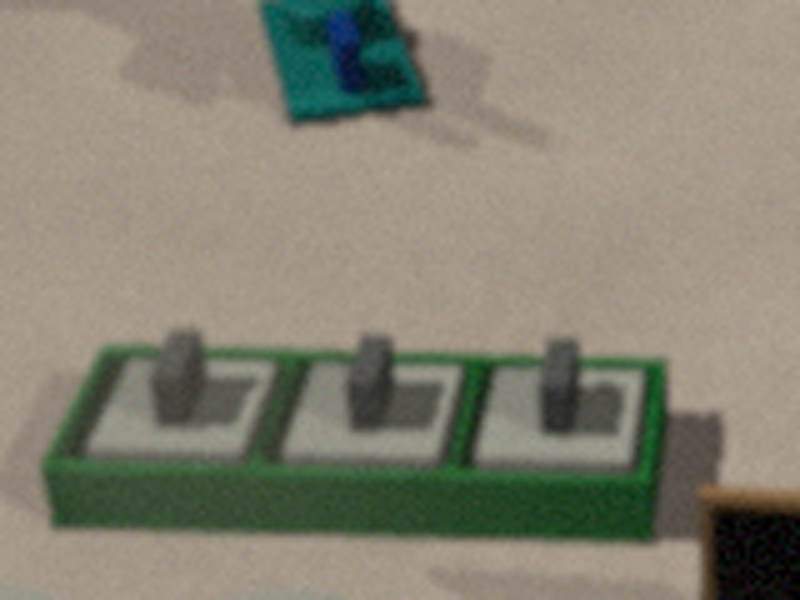

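View pics/t40d.png

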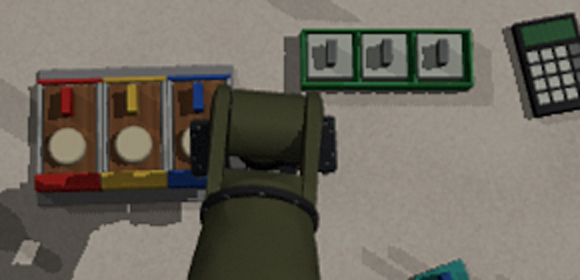

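The boards line up with the home overlay, with all three grips matching to about a pixel and every grip end behind its stop. The covers are down in their pockets and the robot is clear of everything. Handing in.

Run:
```python
from station import ctrl,hand_in
print(ctrl.get_obs()['time_s']); print(hand_in())
```

```text
61.2
the job is handed in; nothing more can be done
None
```

I handed the job in at 61.2 s, with all three covers in the green crate and all three boards in the bays of their own colour.

**Covers:** All three boards had a cover. Each one now stands upright in its own crate pocket.

**Boards:** Each board's plain end went under its lip until it touched the wall, came back a little, and then the grip end was swung down behind the stop.

**Last checks:**
- In the scene picture, all three boards lie flat and behind their stops. Their grips match the calculated home outlines to about a pixel, roughly 2–3 mm.
- The top picture agrees for red and yellow; the arm hid part of the blue bay there.
- The covers sit within their pockets, and the gripper was open and clear of everything.
- No knocked board showed up in the pictures.

**Disagreements:**
- The two cameras differed by about 3 mm. I corrected the scene camera using the fingertips.
- By touch, the bay floor was at about 18 mm, so the rack stands about 8 mm above the table.
- While pushing down on the yellow and red boards, the contact force was too small to tell, so their being fully down rests on the pictures.
- I did not re-measure the bottles, sign or calculator at the end. The arm never went near them.

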